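Turn the ring mixer until its filling stem is on top

TASK

The ring mixer has stopped with its red-capped filling stem low down. Through the window in the blue guard, gently push one spoke after another with the fingertips to turn the wheel, either way round, until the stem points straight up (at the very top of the leaning wheel), and leave it at rest there with the hand clear. Push only on the black spokes, not on the steel ring or its stem (nothing needs to be gripped), and leave the bottle, beaker and jar where they stand.

Things in the scene. Friction and masses are not known exactly. Their poses are not given: they have to be found in the camera images.
- mixer: Bench ring mixer: fixed white stand with a 270 x 210 mm foot. Origin on the table under the stand; z up, x points away from the wheel's face (the wheel faces -x and up), y to the left seen by someone before the face. It stands anywhere in the working area, turned about z by up to 0.3 rad.
- hub (a point): Centre of the wheel, on its axis, in the middle plane of ring and spokes; in the mixer's frame it is 30 mm to -x and 180 mm up.
- guard: Fixed blue finger guard: round plate, radius 116 mm, 28 to 32 mm in front of the wheel's middle plane (spindle end to 40 mm), cut away in a sector from the axis to 68 degrees either side of straight up. Origin as hub. z: wheel axis out of the face, up and towards -x of the mixer, 40 degrees from vertical; x: up the slope of the wheel (straight up for the stem); y: level, left seen from the face.
- spokes: Five black round spokes, 12 mm thick, in the wheel's middle plane, free from 27 mm (hub radius) to 129 mm (inside of the ring) from the axis, at 36, 108, 180, 252 and 324 degrees from the stem (stem midway between two). Origin at the wheel's centre, z as the guard's, x towards the stem. Behind them 60 mm of free room, save for the 26 mm spindle.
- ring: Steel ring of the wheel, turning with the spokes: 140 mm radius to the middle of its 22 mm thick tube. It carries the filling stem, which sticks outward from it: 16 mm thick, with a red cap of 24 mm diameter. Origin and axes as for the spokes.
- stem_tip (a point): Outer end of the red cap on the stem, 195 mm from the wheel's axis, in the middle plane.
- wheel (a joint): Wheel angle, rad: 0 or 2 pi with the stem straight up the slope, pi with it at the bottom; grows counter-clockwise seen from the face (from the top the stem moves to +y of the guard). Starts between 2.2 and 4.08, turns both ways without stops; a drag of about 0.16 N m keeps it where it is left.
- amber_bottle: Bystander: brown glass bottle, 60 mm diameter, 130 mm high, loose. Origin at its underside.
- beaker: Bystander: open glass beaker, 68 mm diameter, 85 mm high, loose. Origin at its underside.
- jar: Bystander: small white jar with a blue lid, 52 mm diameter, 55 mm high, loose. Origin at its underside.

How it is judged:
By the outcome, as a careful person would: the job done as asked, in the order asked, and still so for the second after the job is handed in, with the robot touching nothing.
It also fails if it takes over 54 s, if anything falls off the work surface, if the arm or the gripper's body presses on something with over 40 N, if the wrist force passes 120 N, or if a joint passes its speed limit or range.

ROBOT

A 7-joint arm with a two-finger parallel gripper is mounted at the origin on the work surface. World frame = base frame: x ahead of the robot, y to its left, z up, the work surface at z = 0. Lengths are in mm, angles in rad, forces in N, time in s.
With the tool pointing down it reaches from about 425 to 1025 mm from the base axis. Payload 3.6 kg.
Tool frame: the origin (TCP) lies on the centre line of the jaws, within the pads' length; the fingertips stand 19 mm ahead of it and the grasp point (between the pads) is the TCP; x points along the fingers, y is the direction in which the jaws open and shut, and the axes are right-handed (so a half turn about x gives the same grasp; the last joint's range is limited). The gripper opens to 85 mm and grips with 20 to 120 N. Pads are 22 mm wide; open, the fingers measure 114 mm over their backs; the gripper's body (76 mm by 85 mm) begins 54 mm behind the grasp point. The pads swing forward as they close: fully open they stand 13 mm farther back than shut.
Start: joints at [-1.282, 0.591, 0.048, 1.609, -0.033, 0.943, -0.034], TCP at [270.124, 672.802, 250.302] pointing down, gripper open.
Joint ranges: [-2.69, 2.69], [-0.47, 2.24], [-1.27, 1.36], [0.19, 2.51], [-1.53, 4.68], [0.08, 2.07], [-3.09, 3.09]. Speed limits (rad/s): [2.57, 2.57, 3.14, 3.14, 3.14, 3.14, 3.14].

INTERFACE

Orientations are given as a 3x3 rotation matrix whose columns are the frame's x, y, z axes.
In Python, from cell import get_state, viewer, job gives the robot as it stands.
- The arm moves only by the tool step_arm, never from a script. Its argument "deltas" is a list of rows, each an object with "travel": the shift along the tool's x, y, z normalised to -1 to 1, where 1 is 200 mm, a list of three; "dr": the turn, a rotation vector about the tool's x, y, z normalised to -1 to 1, where 1 is 2 pi rad, a list of three; "claw": the gripper's target within -1 to 1 (fully open at 1, half-way at 0, shut at -1). A call has exactly 8 rows; each row shifts and turns the commanded pose from where the row before left it, along the tool's axes as they then stand; what a row does not reach is not made up. A row lasts 1/10 s, in which the tool goes at most 50 mm and 8.59 degrees, less where a joint would pass 70% of its speed; a pose out of reach is approached as far as the arm can. A call with a number of a shift or a turn outside -1 to 1 is refused whole. A call with a gripper value outside its range is refused whole. The fingers move at their own pace and stop on an object; the grip force is fixed at half the most. Time passes only in rows, so rows that do not move let the fingers close, or fill a call up. It gives the time, the measured TCP pose, the force and the opening at its end, in the units of the state.
- get_state(): the state, without advancing time (a new reading comes with each control period).
- viewer.capture(name): name is "side" or "top"; returns a dict with "image" (420x560x3 uint8, red, green, blue), "intrinsics" (3x3 intrinsics, pixels), "R" (3x3) and "t" (3): a world point X has camera coordinates R X + t. Camera axes: x right, y down, z forward; pixel columns grow to the right and rows downward; lengths in mm; the calibration is good to about 2 mm. A picture is of the moment at which its call begins. There is no depth.
- job.finish_job(): hands the job in, once; it reports no verdict.
The state is a dict: "clock": time; "qpos": joint angles; "qvel": joint speeds; "effort": joint torques, N m; "position": TCP position; "tcp_rot": TCP orientation; "wrist_force": force on the tool from outside, world axes, zero at the start; "moment": the same for the moment, N m; "gripper_width": finger opening in mm.
Only numpy, scipy, OpenCV 4.12 (cv2) and the standard library are available. Lean on these libraries where they do the work, as an engineer would, in place of code of your own. Each camera call takes 0.05 s, during which the arm holds its last target.

## Working session

There is one attempt and no reset: what is moved stays moved. The work goes in short steps, Python scripts to look and compute and a tool call to move; the robot and the scene stay as the last step left them, time stands still between calls to the robot, and variables do not carry over. Pictures are saved under pics/ and viewed, and the job is handed in when it is done.

Besides the shell and the picture viewer there is one more tool, called as a command line: name --argument value ..., lists and objects as JSON in quotes. step_arm: Moves the arm, as the interface text tells. Its arguments: {"type":"object","properties":{"deltas":{"type":"array"}},"required":["deltas"]}

```bash
ls; mkdir -p pics; cat > h.py <<'E'
import numpy as np, cv2
from cell import get_state, viewer, job
def cap(n,f):
    d=viewer.capture(n); cv2.imwrite('pics/'+f,cv2.cvtColor(d['image'],cv2.COLOR_RGB2BGR)); np.savez('pics/'+f[:-4]+'.npz',**d); return d
E
python3 - <<'E'
from h import *
np.set_printoptions(precision=3,suppress=True)
for n in ('side','top'):
    d=cap(n,n+'0.png'); print(d['intrinsics'],d['R'],d['t'])
print(get_state())
E
```

```text
pics
[[389.338   0.    281.15 ]
 [  0.    389.338 208.222]
 [  0.      0.      1.   ]] [[ 0.913 -0.409  0.008]
 [-0.298 -0.678 -0.672]
 [ 0.28   0.611 -0.741]] [-507.949  320.485  951.338]
[[517.475   0.    278.079]
 [  0.    517.475 210.85 ]
 [  0.      0.      1.   ]] [[ 0.078 -0.997  0.005]
 [-0.976 -0.077 -0.203]
 [ 0.203  0.01  -0.979]] [  -9.929  581.502 1287.971]
{'clock': 0.1, 'qpos': array([-1.283,  0.592,  0.048,  1.61 , -0.033,  0.943, -0.034]), 'qvel': array([ 0.001, -0.002, -0.002, -0.002, -0.001,  0.001, -0.001]), 'effort': array([  0.005, -55.   ,   1.553, -19.882,   0.01 ,   0.004,   0.   ]), 'position': array([269.863, 672.132, 249.257]), 'tcp_rot': array([[-0.001,  0.373,  0.928],
       [-0.002,  0.928, -0.373],
       [-1.   , -0.002,  0.   ]]), 'wrist_force': array([-1.194,  0.56 ,  0.438]), 'moment': array([-0.015, -0.012,  0.036]), 'gripper_width': 85.39861782999597}
```

View pics/side0.png

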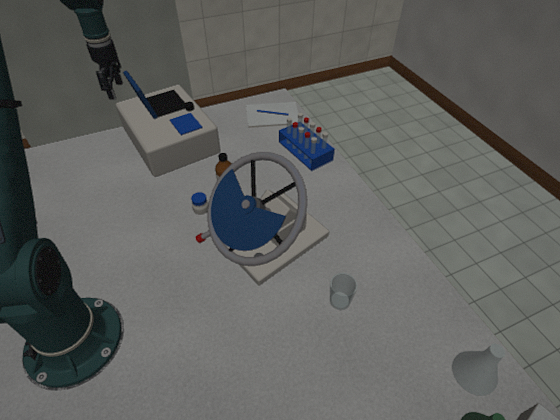

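View pics/top0.png

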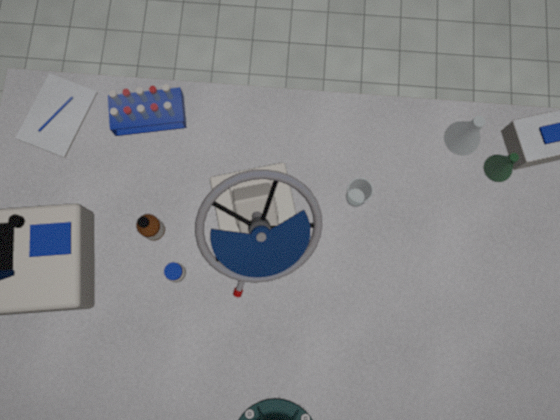

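```bash
python3 - <<'E'
import cv2
a=cv2.imread('pics/top0.png')[150:310,180:340]
b=cv2.imread('pics/side0.png')[140:300,180:340]
cv2.imwrite('pics/zt.png',cv2.resize(a,None,fx=3.7,fy=3.7,interpolation=cv2.INTER_CUBIC))
cv2.imwrite('pics/zs.png',cv2.resize(b,None,fx=3.7,fy=3.7,interpolation=cv2.INTER_CUBIC))
E
```

```text
(no output)
```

View pics/zt.png

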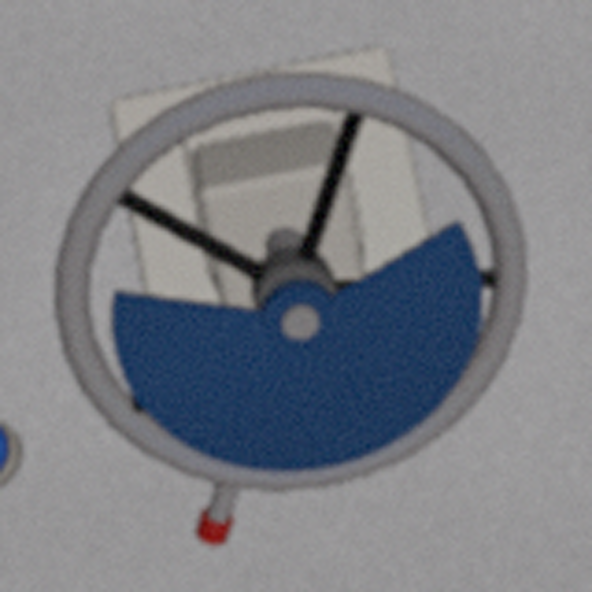

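View pics/zs.png

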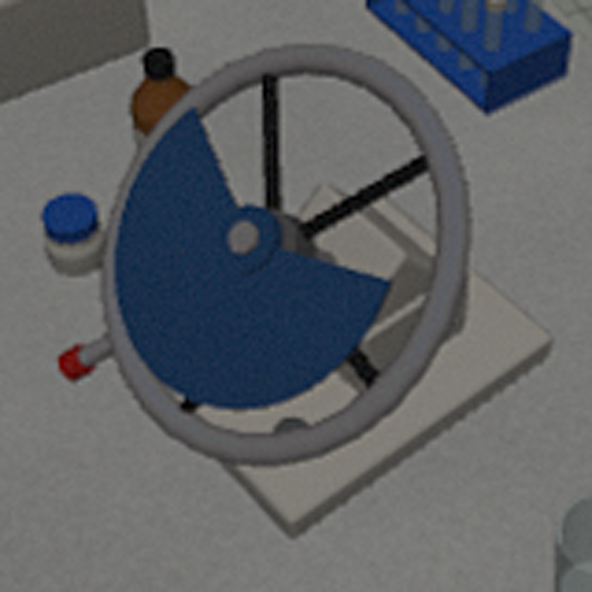

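```bash
cat >> h.py <<'E'
from scipy.optimize import least_squares
def load(f): return dict(np.load('pics/'+f+'.npz'))
def proj(d,X):
    c=np.asarray(X)@d['R'].T+d['t']; c=c@d['intrinsics'].T; return c[...,:2]/c[...,2:]
def frame(x,y,psi):
    c,s=np.cos(psi),np.sin(psi); Rm=np.array([[c,-s,0],[s,c,0],[0,0,1.]])
    hub=np.array([x,y,0])+Rm@[-30,0,180]
    a=np.radians(40)
    z=Rm@[-np.sin(a),0,np.cos(a)]; xx=Rm@[np.cos(a),0,np.sin(a)]; yy=np.cross(z,xx)
    return hub,np.c_[xx,yy,z]
def ray_plane(d,uv,p0,n):
    o=-d['R'].T@d['t']; r=d['R'].T@np.linalg.inv(d['intrinsics'])@[uv[0],uv[1],1]
    return o+r*(n@(p0-o))/(n@r)
E
python3 - <<'E'
from h import *
np.set_printoptions(precision=3,suppress=True)
T,S=load('top0'),load('side0')
zt=lambda u,v:np.array([180+(u+.5)/3.7-.5,150+(v+.5)/3.7-.5]); zs=lambda u,v:np.array([180+(u+.5)/3.7-.5,140+(v+.5)/3.7-.5])
c,s=116*np.cos(np.radians(68)),116*np.sin(np.radians(68))
P=[(T,zt(300,322),(0,0,40)),(T,zt(116,291),(c,s,32)),(T,zt(460,223),(c,-s,32)),
(S,zs(243,238),(0,0,40)),(S,zs(193,108),(c,s,32)),(S,zs(390,282),(c,-s,32))]
def f(p):
    h,R=frame(*p[:3]); r=[proj(d,h+R@l)-u for d,u,l in P]
    tip=h+R@[195*np.cos(p[3]),195*np.sin(p[3]),0]
    r+=[proj(T,tip)-zt(212,541),proj(S,tip)-zs(61,366)]
    return np.concatenate(r)
r=least_squares(f,[700,0,0,2.8]); print(r.x,r.fun)
h,R=frame(*r.x[:3]); print(h,R)
np.save('pose.npy',r.x)
for d,u in [(T,zt(124,197)),(T,zt(355,117)),(T,zt(490,279)),(T,zt(138,405)),(S,zs(268,77)),(S,zs(423,163)),(S,zs(372,378))]:
    q=R.T@(ray_plane(d,u,h,R[:,2])-h); print(q,np.degrees(np.arctan2(q[1],q[0])))
print('spokes',[(np.degrees(r.x[3])+a+180)%360-180 for a in (36,108,180,252,324)])
# bystanders (pixel guesses)
for n,u,z in [('bottle',(148,224),130),('jar',(174,271),55),('beaker',(359,193),85)]:
    print(n,ray_plane(T,u,np.array([0,0,z]),np.array([0,0,1.])))
E
```

```text
[538.43   82.887   0.285   2.667] [ 0.686  0.568 -0.196  0.568  0.37  -0.188 -0.629 -0.123 -0.422 -0.356
 -0.454 -0.366 -0.417 -1.234  1.199  0.458]
[509.637  74.464 180.   ] [[ 0.735 -0.281 -0.617]
 [ 0.215  0.96  -0.18 ]
 [ 0.643  0.     0.766]]
[90.175 91.192  0.   ] 45.321353190318874
[112.298 -56.323  -0.   ] -26.63591923342882
[ -19.401 -123.991    0.   ] -98.89298280591284
[-58.83  114.328  -0.   ] 117.22904200505842
[91.378 92.12  -0.   ] 45.23170063439657
[113.215 -56.709  -0.   ] -26.606291890804272
[ -17.908 -123.255    0.   ] -98.26660310256256
spokes [np.float64(-171.16803287394475), np.float64(-99.16803287394475), np.float64(-27.168032873944753), np.float64(44.83196712605525), np.float64(116.83196712605525)]
bottle [507.97  349.959 130.   ]
jar [404.38  288.041  55.   ]
beaker [ 638.487 -168.595   85.   ]
```

```bash
cat >> h.py <<'E'
from scipy.spatial.transform import Rotation as Ro
def target(phi,r,hz,p=None):
    p=np.load('pose.npy') if p is None else p
    h,R=frame(*p[:3]); a=np.radians(phi)
    er=R@[np.cos(a),np.sin(a),0]; ep=R@[-np.sin(a),np.cos(a),0]
    return h+r*er+hz*R[:,2], np.c_[-R[:,2],er,-ep]
def rows(p0,R0,p1,R1,n):
    rv=Ro.from_matrix(R0.T@R1).as_rotvec(); st=Ro.from_rotvec(rv/n).as_matrix()
    R=R0.copy()
    for i in range(n):
        print(i,np.round(R.T@(p1-p0)/n/200,4),np.round(rv/n/2/np.pi,4)); R=R@st
def where(s=None):
    s=s or get_state(); p=np.load('pose.npy'); h,R=frame(*p[:3]); l=R.T@(s['position']-h); M=R.T@s['tcp_rot']
    print('t',round(s['clock'],2),'r',np.hypot(l[0],l[1]).round(1),'phi',np.degrees(np.arctan2(l[1],l[0])).round(1),'hz',l[2].round(1),'toolx',M[:,0].round(3),'yang',np.degrees(np.arctan2(M[1,1],M[0,1])).round(1),'F',(R.T@s['wrist_force']).round(1))
    print('q',s['qpos'].round(2),'w',s['gripper_width'].round(1))
E
python3 - <<'E'
from h import *
np.set_printoptions(precision=4,suppress=True)
s=get_state(); p,R=target(-10,85,120); print(p,R)
where()
rows(s['position'],s['tcp_rot'],p+[0,0,60],R,16)
E
```

```text
[501.2943  56.6451 325.7322] [[ 0.6169  0.7728  0.1488]
 [ 0.1805  0.0452 -0.9825]
 [-0.766   0.633  -0.1116]]
t 0.1 r 641.0 phi 90.3 hz 93.1 toolx [-0.644 -0.002 -0.765] yang 59.0 F [-0.5  0.9  1. ]Traceback (most recent call last):
  File "<stdin>", line 4, in <module>
  File "h.py", line 32, in where
    print('q',s['qpos'].round(2),'w',s['gripper_width'].round(1))
                                     ^^^^^^^^^^^^^^^^^^^^^^^^
AttributeError: 'float' object has no attribute 'round'
```

```bash
sed -i "s/s\['gripper_width'\].round(1)/round(s['gripper_width'],1)/" h.py
```

step_arm --deltas '[{"travel": [-0.1,0,0],"dr": [0.02,0,0],"claw": -1},{"travel": [-0.1,0,0],"dr": [0.02,0,0],"claw": -1},{"travel": [-0.1,0,0],"dr": [0.02,0,0],"claw": -1},{"travel": [-0.1,0,0],"dr": [0.02,0,0],"claw": -1},{"travel": [-0.1,0,0],"dr": [0.02,0,0],"claw": -1},{"travel": [-0.1,0,0],"dr": [0.02,0,0],"claw": -1},{"travel": [-0.1,0,0],"dr": [0.02,0,0],"claw": -1},{"travel": [-0.1,0,0],"dr": [0.02,0,0],"claw": -1}]'

```text
clock: 0.9
position: [269.8, 672.4, 410.4]
tcp_rot: [[-0.001, 0.984, 0.178], [-0.001, 0.178, -0.984], [-1.0, -0.001, 0.001]]
wrist_force: [0.1, 0.5, -0.0]
gripper_width: -0.0
```

```bash
python3 - <<'E'
from h import *
np.set_printoptions(precision=4,suppress=True)
s=get_state(); p,R=target(-10,85,120); print(p,R,s['position'])
where()
rows(s['position'],s['tcp_rot'],p+[0,0,100],R,16)
E
```

```text
[501.2943  56.6451 325.7322] [[ 0.6169  0.7728  0.1488]
 [ 0.1805  0.0452 -0.9825]
 [-0.766   0.633  -0.1116]] [269.8163 672.4326 410.4062]
t 0.9 r 649.1 phi 81.1 hz 216.5 toolx [-0.643 -0.001 -0.765] yang -7.9 F [ 0.1  0.4 -0.2]
q [-1.46  0.49  0.33  1.44 -0.16  1.25 -0.93] w -0.0
0 [-0.0046  0.037   0.2022] [0.0007 0.001  0.0069]
1 [-0.0042  0.038   0.202 ] [0.0007 0.001  0.0069]
2 [-0.0038  0.039   0.2019] [0.0007 0.001  0.0069]
3 [-0.0033  0.04    0.2017] [0.0007 0.001  0.0069]
4 [-0.0028  0.041   0.2015] [0.0007 0.001  0.0069]
5 [-0.0023  0.0419  0.2013] [0.0007 0.001  0.0069]
6 [-0.0017  0.0428  0.2011] [0.0007 0.001  0.0069]
7 [-0.001   0.0437  0.2009] [0.0007 0.001  0.0069]
8 [-0.0004  0.0446  0.2007] [0.0007 0.001  0.0069]
9 [0.0003 0.0454 0.2006] [0.0007 0.001  0.0069]
10 [0.0011 0.0462 0.2004] [0.0007 0.001  0.0069]
11 [0.0019 0.047  0.2002] [0.0007 0.001  0.0069]
12 [0.0027 0.0477 0.2   ] [0.0007 0.001  0.0069]
13 [0.0035 0.0484 0.1998] [0.0007 0.001  0.0069]
14 [0.0044 0.0491 0.1997] [0.0007 0.001  0.0069]
15 [0.0053 0.0497 0.1995] [0.0007 0.001  0.0069]
```

step_arm --deltas '[{"travel": [-0.004,0.037,0.2],"dr": [0.0007,0.001,0.0069],"claw": -1},{"travel": [-0.004,0.038,0.2],"dr": [0.0007,0.001,0.0069],"claw": -1},{"travel": [-0.004,0.039,0.2],"dr": [0.0007,0.001,0.0069],"claw": -1},{"travel": [-0.003,0.04,0.2],"dr": [0.0007,0.001,0.0069],"claw": -1},{"travel": [-0.003,0.041,0.2],"dr": [0.0007,0.001,0.0069],"claw": -1},{"travel": [-0.002,0.042,0.2],"dr": [0.0007,0.001,0.0069],"claw": -1},{"travel": [-0.002,0.043,0.2],"dr": [0.0007,0.001,0.0069],"claw": -1},{"travel": [-0.001,0.044,0.2],"dr": [0.0007,0.001,0.0069],"claw": -1}]'

```text
clock: 1.7
position: [387.0, 366.0, 417.0]
tcp_rot: [[0.328, 0.932, 0.157], [0.105, 0.129, -0.986], [-0.939, 0.34, -0.055]]
wrist_force: [0.4, -0.5, 0.1]
gripper_width: 0.1
```

```bash
python3 - <<'E'
from h import *
np.set_printoptions(precision=4,suppress=True)
s=get_state(); p,R=target(-10,85,120); print(s['position'])
where()
rows(s['position'],s['tcp_rot'],p+[0,0,60],R,8)
E
```

```text
[386.9553 365.9595 417.0025]
t 1.7 r 338.1 phi 68.3 hz 204.6 toolx [-0.34   0.008 -0.94 ] yang -8.4 F [ 0.2 -0.6 -0.1]
q [-1.43  0.05  0.5   2.04  0.25  0.78 -0.94] w 0.1
0 [0.0216 0.0349 0.2029] [0.0007 0.0009 0.0068]
1 [0.0219 0.0349 0.2029] [0.0007 0.0009 0.0068]
2 [0.0222 0.0348 0.2029] [0.0007 0.0009 0.0068]
3 [0.0226 0.0347 0.2028] [0.0007 0.0009 0.0068]
4 [0.0229 0.0346 0.2028] [0.0007 0.0009 0.0068]
5 [0.0232 0.0345 0.2028] [0.0007 0.0009 0.0068]
6 [0.0235 0.0344 0.2028] [0.0007 0.0009 0.0068]
7 [0.0239 0.0343 0.2028] [0.0007 0.0009 0.0068]
```

step_arm --deltas '[{"travel": [0.0,0.017,0.1],"dr": [0.0003,0.0004,0.0034],"claw": -1},{"travel": [0.0,0.017,0.1],"dr": [0.0003,0.0004,0.0034],"claw": -1},{"travel": [0.0,0.017,0.1],"dr": [0.0003,0.0004,0.0034],"claw": -1},{"travel": [0.0,0.017,0.1],"dr": [0.0003,0.0004,0.0034],"claw": -1},{"travel": [0.0,0.017,0.1],"dr": [0.0003,0.0004,0.0034],"claw": -1},{"travel": [0.0,0.017,0.1],"dr": [0.0003,0.0004,0.0034],"claw": -1},{"travel": [0.0,0.017,0.1],"dr": [0.0003,0.0004,0.0034],"claw": -1},{"travel": [0.0,0.017,0.1],"dr": [0.0003,0.0004,0.0034],"claw": -1}]'

```text
clock: 2.5
position: [435.9, 212.1, 417.5]
tcp_rot: [[0.478, 0.865, 0.151], [0.143, 0.093, -0.985], [-0.867, 0.493, -0.08]]
wrist_force: [0.5, 0.3, 1.0]
gripper_width: 0.0
```

```bash
python3 - <<'E'
from h import *
np.set_printoptions(precision=4,suppress=True)
s=get_state(); p,R=target(-10,85,120); print(s['position'])
where()
rows(s['position'],s['tcp_rot'],p+[0,0,60],R,8)
E
```

```text
[435.8828 212.0859 417.4999]
t 2.5 r 199.3 phi 50.0 hz 202.6 toolx [-0.175  0.003 -0.985] yang -9.0 F [1.1 0.1 0.4]
q [-1.31 -0.14  0.59  2.24  0.52  0.6  -0.95] w 0.0
0 [0.0228 0.0166 0.1035] [0.0004 0.0005 0.0035]
1 [0.0228 0.0163 0.1035] [0.0004 0.0005 0.0035]
2 [0.0229 0.0161 0.1035] [0.0004 0.0005 0.0035]
3 [0.0229 0.0158 0.1036] [0.0004 0.0005 0.0035]
4 [0.0229 0.0156 0.1036] [0.0004 0.0005 0.0035]
5 [0.0229 0.0154 0.1036] [0.0004 0.0005 0.0035]
6 [0.0229 0.0151 0.1037] [0.0004 0.0005 0.0035]
7 [0.0229 0.0149 0.1037] [0.0004 0.0005 0.0035]
```

```bash
python3 - <<'E'
from h import *
np.set_printoptions(precision=4,suppress=True)
s=get_state(); p,R=target(-10,88,100)
rows(s['position'],s['tcp_rot'],p+[20,0,20],s['tcp_rot'],8)
E
```

```text
0 [0.0624 0.0191 0.1071] [0. 0. 0.]
1 [0.0624 0.0191 0.1071] [0. 0. 0.]
2 [0.0624 0.0191 0.1071] [0. 0. 0.]
3 [0.0624 0.0191 0.1071] [0. 0. 0.]
4 [0.0624 0.0191 0.1071] [0. 0. 0.]
5 [0.0624 0.0191 0.1071] [0. 0. 0.]
6 [0.0624 0.0191 0.1071] [0. 0. 0.]
7 [0.0624 0.0191 0.1071] [0. 0. 0.]
```

step_arm --deltas '[{"travel": [0.06,0.02,0.107],"dr": [0,0,0],"claw": -1},{"travel": [0.06,0.02,0.107],"dr": [0,0,0],"claw": -1},{"travel": [0.06,0.02,0.107],"dr": [0,0,0],"claw": -1},{"travel": [0.06,0.02,0.107],"dr": [0,0,0],"claw": -1},{"travel": [0.06,0.02,0.107],"dr": [0,0,0],"claw": -1},{"travel": [0.06,0.02,0.107],"dr": [0,0,0],"claw": -1},{"travel": [0.06,0.02,0.107],"dr": [0,0,0],"claw": -1},{"travel": [0.06,0.02,0.107],"dr": [0,0,0],"claw": -1}]'

```text
clock: 3.3
position: [517.4, 86.2, 346.5]
tcp_rot: [[0.465, 0.871, 0.156], [0.147, 0.098, -0.984], [-0.873, 0.481, -0.082]]
wrist_force: [-0.3, 0.1, -0.2]
gripper_width: -0.1
```

```bash
python3 - <<'E'
from h import *
np.set_printoptions(precision=4,suppress=True)
s=get_state(); p,R=target(-10,88,60); print(s['position'])
where()
rows(s['position'],s['tcp_rot'],p,R,8)
cap('side','s1.png');cap('top','t1.png')
E
```

```text
[517.3811  86.2318 346.487 ]
t 3.3 r 115.6 phi 4.5 hz 120.6 toolx [-0.188  0.01  -0.982] yang -8.8 F [-0.4  0.1  0. ]
q [-1.18  0.09  1.04  2.28 -0.46  0.34  0.38] w -0.1
0 [ 0.0404 -0.0079  0.0171] [0.0004 0.0004 0.0037]
1 [ 0.0402 -0.0088  0.0172] [0.0004 0.0004 0.0037]
2 [ 0.0399 -0.0097  0.0173] [0.0004 0.0004 0.0037]
3 [ 0.0396 -0.0106  0.0174] [0.0004 0.0004 0.0037]
4 [ 0.0393 -0.0115  0.0176] [0.0004 0.0004 0.0037]
5 [ 0.039  -0.0124  0.0177] [0.0004 0.0004 0.0037]
6 [ 0.0387 -0.0132  0.0178] [0.0004 0.0004 0.0037]
7 [ 0.0383 -0.0141  0.018 ] [0.0004 0.0004 0.0037]
```

View pics/s1.png

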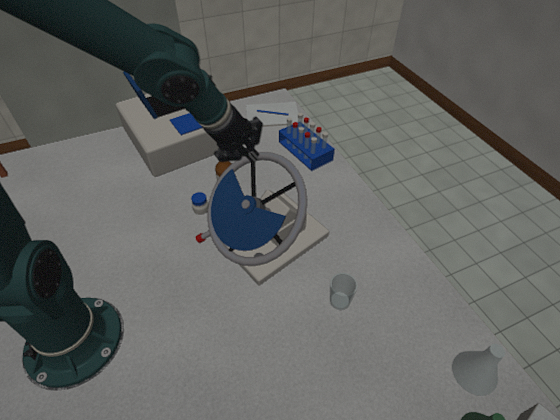

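View pics/t1.png

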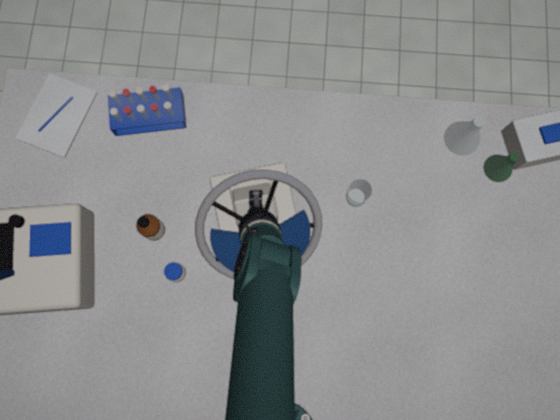

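```bash
python3 - <<'E'
from h import *
np.set_printoptions(precision=4,suppress=True)
s=get_state(); p,R=target(-9,88,45)
rows(s['position'],s['tcp_rot'],p,s['tcp_rot'],8)
E
```

```text
0 [ 0.0497 -0.0061  0.0131] [0. 0. 0.]
1 [ 0.0497 -0.0061  0.0131] [0. 0. 0.]
2 [ 0.0497 -0.0061  0.0131] [0. 0. 0.]
3 [ 0.0497 -0.0061  0.0131] [0. 0. 0.]
4 [ 0.0497 -0.0061  0.0131] [0. 0. 0.]
5 [ 0.0497 -0.0061  0.0131] [0. 0. 0.]
6 [ 0.0497 -0.0061  0.0131] [0. 0. 0.]
7 [ 0.0497 -0.0061  0.0131] [0. 0. 0.]
```

step_arm --deltas '[{"travel": [0.05,-0.006,0.013],"dr": [0,0,0],"claw": -1},{"travel": [0.05,-0.006,0.013],"dr": [0,0,0],"claw": -1},{"travel": [0.05,-0.006,0.013],"dr": [0,0,0],"claw": -1},{"travel": [0.05,-0.006,0.013],"dr": [0,0,0],"claw": -1},{"travel": [0.05,-0.006,0.013],"dr": [0,0,0],"claw": -1},{"travel": [0.05,-0.006,0.013],"dr": [0,0,0],"claw": -1},{"travel": [0.05,-0.006,0.013],"dr": [0,0,0],"claw": -1},{"travel": [0.05,-0.006,0.013],"dr": [0,0,0],"claw": -1}]'

```text
clock: 4.2
position: [549.3, 77.6, 271.0]
tcp_rot: [[0.465, 0.871, 0.156], [0.147, 0.098, -0.984], [-0.873, 0.481, -0.083]]
wrist_force: [-0.4, 0.7, 0.2]
gripper_width: -0.0
```

```bash
python3 - <<'E'
from h import *
np.set_printoptions(precision=4,suppress=True)
s=get_state(); p,R=target(-9,88,2); print(s['position'])
where()
rows(s['position'],s['tcp_rot'],p,s['tcp_rot'],8)
cap('side','s2.png')
a=cv2.imread('pics/s2.png')[100:300,150:350];cv2.imwrite('pics/s2z.png',cv2.resize(a,None,fx=3,fy=3,interpolation=cv2.INTER_CUBIC))
E
```

```text
[549.3106  77.6039 270.9526]
t 4.2 r 88.7 phi -5.3 hz 44.6 toolx [-0.187  0.011 -0.982] yang -8.8 F [0.  0.8 0.3]
q [-0.62  0.26  0.51  2.3  -1.11  0.23  1.03] w -0.0
0 [0.0263 0.0047 0.0031] [0. 0. 0.]
1 [0.0263 0.0047 0.0031] [0. 0. 0.]
2 [0.0263 0.0047 0.0031] [0. 0. 0.]
3 [0.0263 0.0047 0.0031] [0. 0. 0.]
4 [0.0263 0.0047 0.0031] [0. 0. 0.]
5 [0.0263 0.0047 0.0031] [0. 0. 0.]
6 [0.0263 0.0047 0.0031] [0. 0. 0.]
7 [0.0263 0.0047 0.0031] [0. 0. 0.]
```

View pics/s2z.png

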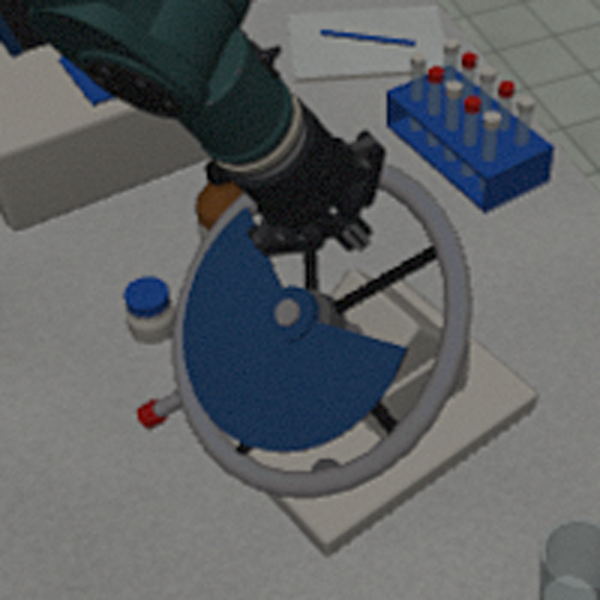

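step_arm --deltas '[{"travel": [0.026,0.004,0.003],"dr": [0,0,-0.002],"claw": -1},{"travel": [0.026,0.004,0.003],"dr": [0,0,-0.002],"claw": -1},{"travel": [0.026,0.004,0.003],"dr": [0,0,-0.002],"claw": -1},{"travel": [0.026,0.004,0.003],"dr": [0,0,-0.002],"claw": -1},{"travel": [0.026,0.005,0.003],"dr": [0,0,-0.002],"claw": -1},{"travel": [0.026,0.005,0.003],"dr": [0,0,-0.002],"claw": -1},{"travel": [0.026,0.005,0.003],"dr": [0,0,-0.002],"claw": -1},{"travel": [0.026,0.005,0.003],"dr": [0,0,-0.002],"claw": -1}]'

```text
clock: 5.05
position: [575.0, 77.8, 236.2]
tcp_rot: [[0.375, 0.914, 0.154], [0.135, 0.11, -0.985], [-0.917, 0.39, -0.082]]
wrist_force: [0.1, 0.1, -0.4]
gripper_width: -0.1
```

```bash
python3 - <<'E'
from h import *
np.set_printoptions(precision=4,suppress=True)
s=get_state(); p,R=target(-15,85,2); print(s['position'])
where()
cap('side','s3.png')
a=cv2.imread('pics/s3.png')[100:300,150:350];cv2.imwrite('pics/s3z.png',cv2.resize(a,None,fx=3,fy=3,interpolation=cv2.INTER_CUBIC))
E
```

```text
[575.0343  77.8377 236.1857]
t 5.05 r 86.3 phi -10.1 hz 2.1 toolx [-0.285  0.024 -0.958] yang -9.1 F [-0.2  0.1 -0.4]
q [-0.63  0.38  0.58  2.23 -1.03  0.34  0.96] w -0.1
```

View pics/s3z.png

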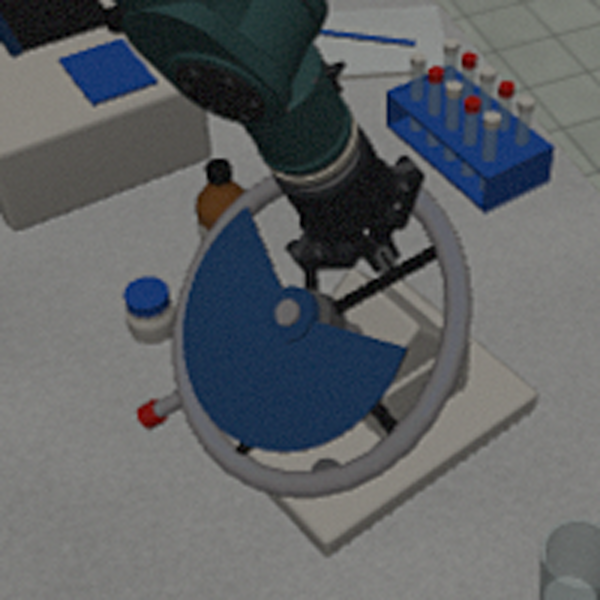

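```bash
cat >> h.py <<'E'
def arc(phi1,n,rot=1.0,r1=86,hz1=2):
    """rows following arc from present pose to phi1, tool turned about its x by rot*(dphi)"""
    s=get_state(); h,R=frame(*np.load('pose.npy')[:3]); l=R.T@(s['position']-h)
    r0,f0,z0=np.hypot(l[0],l[1]),np.arctan2(l[1],l[0]),l[2]; f1=np.radians(phi1)
    T=s['tcp_rot']; d=-(f1-f0)*rot/n; p=s['position']
    for i in range(n):
        k=(i+1)/n; r=r0+k*(r1-r0); f=f0+k*(f1-f0)
        q=h+R@[r*np.cos(f),r*np.sin(f),z0+k*(hz1-z0)]
        print((T.T@(q-p)/200).round(4),round(d/2/np.pi,4)); p=q; T=T@Ro.from_rotvec([d,0,0]).as_matrix()
E
python3 - <<'E'
from h import *
np.set_printoptions(precision=4,suppress=True)
arc(-48,16)
E
```

```text
[ 0.0004 -0.0009  0.0179] 0.0066
[ 0.0007 -0.0009  0.0179] 0.0066
[ 0.0009 -0.0008  0.0178] 0.0066
[ 0.0011 -0.0008  0.0178] 0.0066
[ 0.0013 -0.0008  0.0178] 0.0066
[ 0.0015 -0.0008  0.0178] 0.0066
[ 0.0017 -0.0007  0.0178] 0.0066
[ 0.0019 -0.0007  0.0177] 0.0066
[ 0.0021 -0.0007  0.0177] 0.0066
[ 0.0022 -0.0007  0.0177] 0.0066
[ 0.0024 -0.0006  0.0176] 0.0066
[ 0.0026 -0.0006  0.0176] 0.0066
[ 0.0028 -0.0006  0.0176] 0.0066
[ 0.0029 -0.0006  0.0175] 0.0066
[ 0.0031 -0.0006  0.0175] 0.0066
[ 0.0033 -0.0006  0.0175] 0.0066
```

step_arm --deltas '[{"travel": [0.0005,-0.0009,0.018],"dr": [0.0066,0,0],"claw": -1},{"travel": [0.0007,-0.0009,0.018],"dr": [0.0066,0,0],"claw": -1},{"travel": [0.0009,-0.0009,0.018],"dr": [0.0066,0,0],"claw": -1},{"travel": [0.001,-0.0008,0.018],"dr": [0.0066,0,0],"claw": -1},{"travel": [0.0013,-0.0008,0.018],"dr": [0.0066,0,0],"claw": -1},{"travel": [0.0015,-0.0008,0.018],"dr": [0.0066,0,0],"claw": -1},{"travel": [0.0017,-0.0008,0.018],"dr": [0.0066,0,0],"claw": -1},{"travel": [0.0019,-0.0008,0.018],"dr": [0.0066,0,0],"claw": -1}]'

```text
clock: 5.9
position: [574.8, 49.5, 230.4]
tcp_rot: [[0.376, 0.913, -0.155], [0.135, -0.22, -0.966], [-0.917, 0.342, -0.206]]
wrist_force: [2.1, 3.3, -1.0]
gripper_width: -0.1
```

```bash
python3 - <<'E'
from h import *
np.set_printoptions(precision=4,suppress=True)
where(); arc(-48,8)
cap('side','s4.png')
a=cv2.imread('pics/s4.png')[100:300,150:350];cv2.imwrite('pics/s4z.png',cv2.resize(a,None,fx=3,fy=3,interpolation=cv2.INTER_CUBIC))
E
```

```text
t 5.9 r 86.0 phi -29.4 hz 2.9 toolx [-0.283  0.024 -0.959] yang -29.0 F [ 1.6  2.5 -2.6]
q [-0.6   0.4   0.63  2.24 -1.14  0.38  0.78] w -0.1
[ 0.0027 -0.0003  0.0172] 0.0064
[ 0.0029 -0.0003  0.0172] 0.0064
[ 0.003  -0.0003  0.0172] 0.0064
[ 0.0032 -0.0003  0.0171] 0.0064
[ 0.0034 -0.0003  0.0171] 0.0064
[ 0.0035 -0.0003  0.0171] 0.0064
[ 0.0037 -0.0003  0.017 ] 0.0064
[ 0.0038 -0.0003  0.017 ] 0.0064
```

View pics/s4z.png

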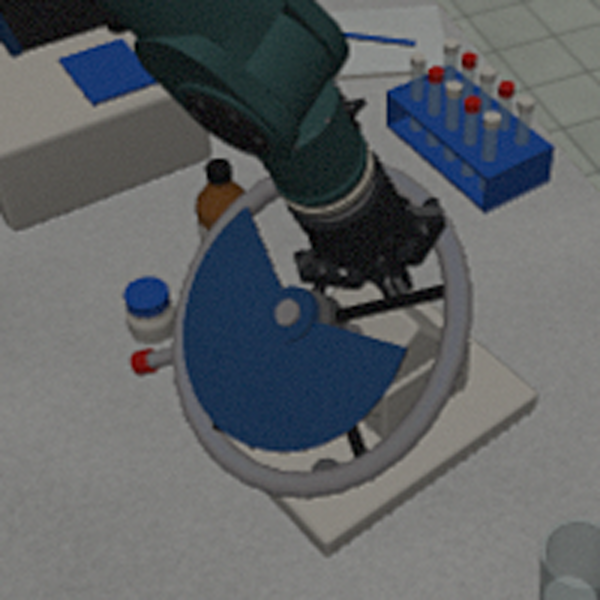

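step_arm --deltas '[{"travel": [0.0027,-0.0003,0.017],"dr": [0.0064,0,0],"claw": -1},{"travel": [0.003,-0.0003,0.017],"dr": [0.0064,0,0],"claw": -1},{"travel": [0.003,-0.0003,0.017],"dr": [0.0064,0,0],"claw": -1},{"travel": [0.0032,-0.0003,0.017],"dr": [0.0064,0,0],"claw": -1},{"travel": [0.0034,-0.0003,0.017],"dr": [0.0064,0,0],"claw": -1},{"travel": [0.0035,-0.0003,0.017],"dr": [0.0064,0,0],"claw": -1},{"travel": [0.0037,-0.0003,0.017],"dr": [0.0064,0,0],"claw": -1},{"travel": [0.0038,-0.0003,0.017],"dr": [0.0064,0,0],"claw": -1}]'

```text
clock: 6.75
position: [568.8, 25.2, 218.5]
tcp_rot: [[0.376, 0.817, -0.436], [0.135, -0.514, -0.847], [-0.917, 0.26, -0.304]]
wrist_force: [0.3, 1.7, 1.0]
gripper_width: -0.1
```

```bash
python3 - <<'E'
from h import *
np.set_printoptions(precision=4,suppress=True)
where()
cap('side','s5.png')
a=cv2.imread('pics/s5.png')[100:300,150:350];cv2.imwrite('pics/s5z.png',cv2.resize(a,None,fx=3,fy=3,interpolation=cv2.INTER_CUBIC))
E
```

```text
t 6.75 r 86.1 phi -48.0 hz 1.9 toolx [-0.283  0.024 -0.959] yang -47.7 F [1.3 1.5 0.3]
q [-0.56  0.42  0.65  2.26 -1.26  0.4   0.63] w -0.1
```

View pics/s5z.png

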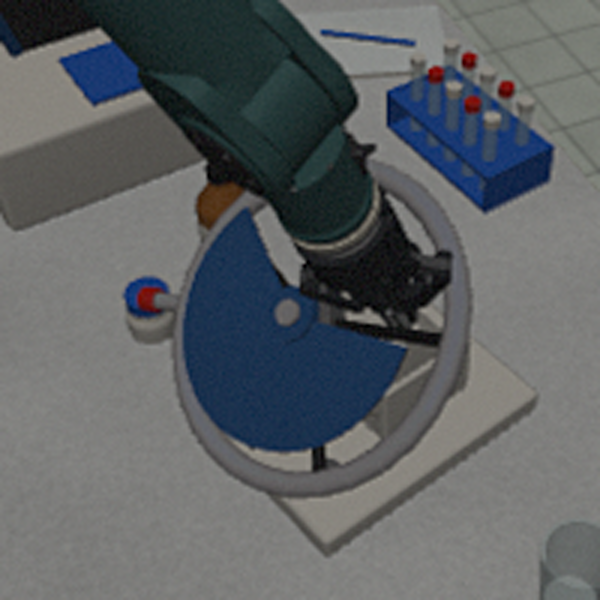

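step_arm --deltas '[{"travel": [0,0,-0.015],"dr": [0,0,0],"claw": -1},{"travel": [-0.03,0,-0.01],"dr": [0,0,0],"claw": -1},{"travel": [-0.04,0,-0.01],"dr": [0,0,0],"claw": -1},{"travel": [-0.04,0,0],"dr": [0,0,0],"claw": -1},{"travel": [-0.04,0,0],"dr": [0,0,0],"claw": -1},{"travel": [-0.04,0,0],"dr": [0,0,0],"claw": -1},{"travel": [-0.04,0,0],"dr": [0,0,0],"claw": -1},{"travel": [-0.03,0,0],"dr": [0,0,0],"claw": -1}]'

```text
clock: 7.6
position: [552.2, 23.4, 268.8]
tcp_rot: [[0.377, 0.818, -0.434], [0.134, -0.512, -0.849], [-0.917, 0.262, -0.302]]
wrist_force: [0.4, 0.4, 0.6]
gripper_width: -0.3
```

```bash
python3 - <<'E'
from h import *
np.set_printoptions(precision=4,suppress=True)
where(); arc(31,16,1,88,50)
cap('side','s6.png')
a=cv2.imread('pics/s6.png')[100:300,150:350];cv2.imwrite('pics/s6z.png',cv2.resize(a,None,fx=3,fy=3,interpolation=cv2.INTER_CUBIC))
E
```

```text
t 7.6 r 98.5 phi -38.2 hz 51.0 toolx [-0.283  0.022 -0.959] yang -47.5 F [0.8 0.3 0.2]
q [-0.72  0.33  0.82  2.25 -1.01  0.46  0.39] w -0.3
[-0.0044 -0.0103 -0.0355] -0.012
[-0.0037 -0.0102 -0.0353] -0.012
[-0.0029 -0.0101 -0.0352] -0.012
[-0.0021 -0.01   -0.035 ] -0.012
[-0.0013 -0.0098 -0.0348] -0.012
[-0.0005 -0.0097 -0.0346] -0.012
[ 0.0002 -0.0095 -0.0344] -0.012
[ 0.001  -0.0094 -0.0342] -0.012
[ 0.0018 -0.0092 -0.034 ] -0.012
[ 0.0025 -0.0091 -0.0337] -0.012
[ 0.0032 -0.0089 -0.0334] -0.012
[ 0.0039 -0.0088 -0.0331] -0.012
[ 0.0045 -0.0086 -0.0328] -0.012
[ 0.0052 -0.0085 -0.0325] -0.012
[ 0.0057 -0.0084 -0.0322] -0.012
[ 0.0063 -0.0083 -0.0318] -0.012
```

View pics/s6z.png

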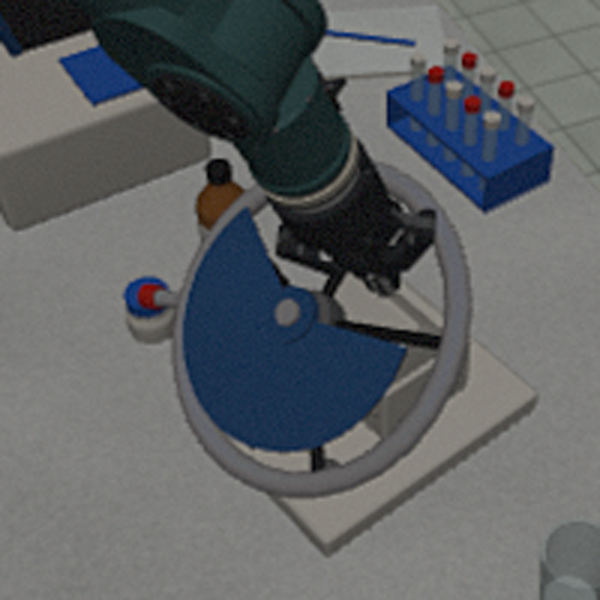

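```bash
cat >> h.py <<'E'
def ang(f,u,v,ox=150,oy=100,k=3.):
    d=load(f); h,R=frame(*np.load('pose.npy')[:3]); q=R.T@(ray_plane(d,(ox+(u+.5)/k-.5,oy+(v+.5)/k-.5),h,R[:,2])-h)
    return np.hypot(q[0],q[1]).round(1),np.degrees(np.arctan2(q[1],q[0])).round(2)
E
python3 -c "
from h import *
print(ang('s6',437,342),ang('s6',317,468),ang('s6',148,296))"
```

```text
(np.float64(124.9), np.float64(-61.95)) (np.float64(126.0), np.float64(-134.0)) (np.float64(190.3), np.float64(117.61))
```

step_arm --deltas '[{"travel": [-0.0044,-0.01,-0.035],"dr": [-0.012,0,0],"claw": -1},{"travel": [-0.0037,-0.01,-0.035],"dr": [-0.012,0,0],"claw": -1},{"travel": [-0.003,-0.01,-0.035],"dr": [-0.012,0,0],"claw": -1},{"travel": [-0.002,-0.01,-0.035],"dr": [-0.012,0,0],"claw": -1},{"travel": [-0.001,-0.01,-0.035],"dr": [-0.012,0,0],"claw": -1},{"travel": [-0.0005,-0.01,-0.035],"dr": [-0.012,0,0],"claw": -1},{"travel": [0,-0.0095,-0.034],"dr": [-0.012,0,0],"claw": -1},{"travel": [0.001,-0.0094,-0.034],"dr": [-0.012,0,0],"claw": -1}]'

```text
clock: 8.45
position: [548.6, 80.4, 278.0]
tcp_rot: [[0.377, 0.92, 0.11], [0.134, 0.063, -0.989], [-0.917, 0.387, -0.1]]
wrist_force: [-0.4, 0.7, 0.1]
gripper_width: 0.1
```

step_arm --deltas '[{"travel": [0.002,-0.0092,-0.034],"dr": [-0.012,0,0],"claw": -1},{"travel": [0.0025,-0.009,-0.034],"dr": [-0.012,0,0],"claw": -1},{"travel": [0.003,-0.009,-0.033],"dr": [-0.012,0,0],"claw": -1},{"travel": [0.004,-0.009,-0.033],"dr": [-0.012,0,0],"claw": -1},{"travel": [0.0045,-0.0086,-0.033],"dr": [-0.012,0,0],"claw": -1},{"travel": [0.005,-0.0085,-0.0325],"dr": [-0.012,0,0],"claw": -1},{"travel": [0.0057,-0.0084,-0.032],"dr": [-0.012,0,0],"claw": -1},{"travel": [0.006,-0.0083,-0.032],"dr": [-0.012,0,0],"claw": -1}]'

```text
clock: 9.25
position: [521.4, 125.8, 266.4]
tcp_rot: [[0.377, 0.695, 0.613], [0.135, 0.613, -0.778], [-0.917, 0.376, 0.137]]
wrist_force: [0.3, 0.0, 0.3]
gripper_width: 0.2
```

```bash
python3 - <<'E'
from h import *
np.set_printoptions(precision=4,suppress=True)
where(); arc(31,8,0,86,2)
cap('side','s7.png');cap('top','t7.png')
a=cv2.imread('pics/s7.png')[100:300,150:350];cv2.imwrite('pics/s7z.png',cv2.resize(a,None,fx=3,fy=3,interpolation=cv2.INTER_CUBIC))
a=cv2.imread('pics/t7.png')[150:310,180:340];cv2.imwrite('pics/t7z.png',cv2.resize(a,None,fx=3,fy=3,interpolation=cv2.INTER_CUBIC))
E
```

```text
t 9.25 r 88.1 phi 31.4 hz 49.6 toolx [-0.283  0.023 -0.959] yang 24.0 F [ 0.4 -0.   0.1]
q [-0.79  0.26  0.58  2.29 -0.66  0.28  1.05] w 0.2
[0.0288 0.0063 0.0046] 0.0
[0.0288 0.0063 0.0046] 0.0
[0.0288 0.0063 0.0046] 0.0
[0.0288 0.0063 0.0046] 0.0
[0.0288 0.0063 0.0046] 0.0
[0.0288 0.0063 0.0046] 0.0
[0.0288 0.0063 0.0046] 0.0
[0.0288 0.0063 0.0046] 0.0
```

View pics/s7z.png

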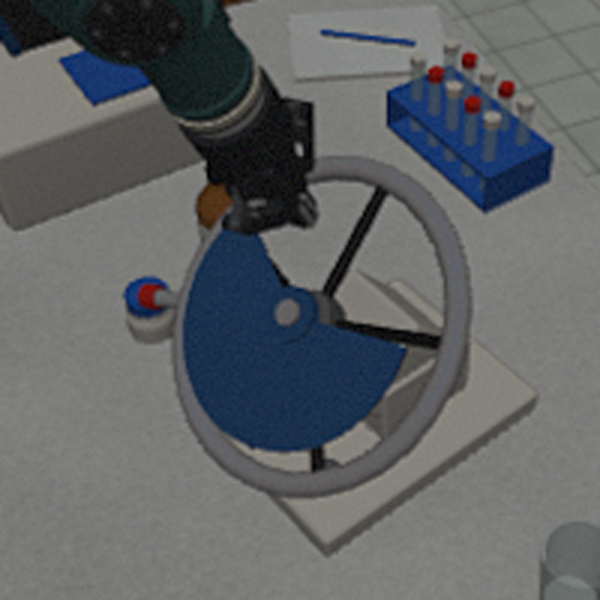

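View pics/t7z.png

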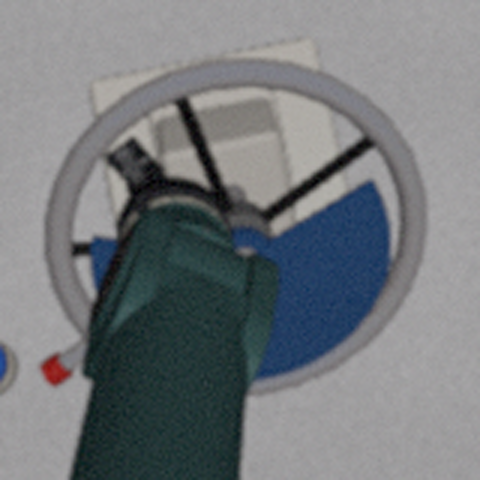

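step_arm --deltas '[{"travel": [0.029,0.0063,0.0046],"dr": [0,0,0],"claw": -1},{"travel": [0.029,0.0063,0.0046],"dr": [0,0,0],"claw": -1},{"travel": [0.029,0.0063,0.0046],"dr": [0,0,0],"claw": -1},{"travel": [0.029,0.0063,0.0046],"dr": [0,0,0],"claw": -1},{"travel": [0.029,0.0063,0.0046],"dr": [0,0,0],"claw": -1},{"travel": [0.029,0.0063,0.0046],"dr": [0,0,0],"claw": -1},{"travel": [0.029,0.0063,0.0046],"dr": [0,0,0],"claw": -1},{"travel": [0.029,0.0063,0.0046],"dr": [0,0,0],"claw": -1}]'

```text
clock: 10.15
position: [550.7, 132.6, 228.4]
tcp_rot: [[0.376, 0.697, 0.611], [0.135, 0.611, -0.78], [-0.917, 0.376, 0.135]]
wrist_force: [0.2, 0.7, -0.3]
gripper_width: -0.4
```

```bash
python3 - <<'E'
from h import *
np.set_printoptions(precision=4,suppress=True)
where(); arc(-48,32,.94,86,2)
E
```

```text
t 10.15 r 86.0 phi 31.0 hz 1.2 toolx [-0.284  0.024 -0.959] yang 23.8 F [ 0.1  0.6 -0.5]
q [-0.61  0.34  0.38  2.26 -0.82  0.21  1.19] w -0.4
[-0.0031  0.0018  0.0182] 0.0064
[-0.0029  0.0018  0.0182] 0.0064
[-0.0027  0.0018  0.0182] 0.0064
[-0.0025  0.0017  0.0183] 0.0064
[-0.0023  0.0017  0.0183] 0.0064
[-0.0021  0.0017  0.0183] 0.0064
[-0.0019  0.0017  0.0183] 0.0064
[-0.0017  0.0016  0.0184] 0.0064
[-0.0015  0.0016  0.0184] 0.0064
[-0.0012  0.0016  0.0184] 0.0064
[-0.001   0.0016  0.0184] 0.0064
[-0.0008  0.0016  0.0184] 0.0064
[-0.0006  0.0016  0.0184] 0.0064
[-0.0003  0.0015  0.0185] 0.0064
[-0.0001  0.0015  0.0185] 0.0064
[0.0001 0.0015 0.0185] 0.0064
[0.0003 0.0015 0.0185] 0.0064
[0.0006 0.0015 0.0185] 0.0064
[0.0008 0.0015 0.0184] 0.0064
[0.001  0.0014 0.0184] 0.0064
[0.0012 0.0014 0.0184] 0.0064
[0.0014 0.0014 0.0184] 0.0064
[0.0017 0.0014 0.0184] 0.0064
[0.0019 0.0014 0.0184] 0.0064
[0.0021 0.0013 0.0184] 0.0064
[0.0023 0.0013 0.0183] 0.0064
[0.0025 0.0013 0.0183] 0.0064
[0.0027 0.0012 0.0183] 0.0064
[0.0029 0.0012 0.0183] 0.0064
[0.0031 0.0012 0.0182] 0.0064
[0.0032 0.0011 0.0182] 0.0064
[0.0034 0.0011 0.0182] 0.0064
```

step_arm --deltas '[{"travel": [-0.003,0.0018,0.018],"dr": [0.0064,0,0],"claw": -1},{"travel": [-0.003,0.0018,0.018],"dr": [0.0064,0,0],"claw": -1},{"travel": [-0.0027,0.0018,0.018],"dr": [0.0064,0,0],"claw": -1},{"travel": [-0.0025,0.0017,0.018],"dr": [0.0064,0,0],"claw": -1},{"travel": [-0.0023,0.0017,0.018],"dr": [0.0064,0,0],"claw": -1},{"travel": [-0.002,0.0017,0.018],"dr": [0.0064,0,0],"claw": -1},{"travel": [-0.002,0.0017,0.018],"dr": [0.0064,0,0],"claw": -1},{"travel": [-0.0017,0.0016,0.018],"dr": [0.0064,0,0],"claw": -1}]'

```text
clock: 10.95
position: [565.5, 109.0, 235.7]
tcp_rot: [[0.376, 0.855, 0.357], [0.136, 0.33, -0.934], [-0.917, 0.399, 0.008]]
wrist_force: [0.2, 2.8, -2.6]
gripper_width: 0.3
```

step_arm --deltas '[{"travel": [-0.0015,0.0016,0.018],"dr": [0.0064,0,0],"claw": -1},{"travel": [-0.0012,0.0016,0.018],"dr": [0.0064,0,0],"claw": -1},{"travel": [-0.001,0.0016,0.018],"dr": [0.0064,0,0],"claw": -1},{"travel": [-0.0008,0.0016,0.018],"dr": [0.0064,0,0],"claw": -1},{"travel": [-0.0006,0.0016,0.018],"dr": [0.0064,0,0],"claw": -1},{"travel": [-0.0003,0.0015,0.018],"dr": [0.0064,0,0],"claw": -1},{"travel": [0,0.0015,0.018],"dr": [0.0064,0,0],"claw": -1},{"travel": [0,0.0015,0.018],"dr": [0.0064,0,0],"claw": -1}]'

```text
clock: 11.75
position: [574.4, 81.0, 236.4]
tcp_rot: [[0.376, 0.924, 0.068], [0.135, 0.017, -0.991], [-0.917, 0.382, -0.119]]
wrist_force: [0.7, 2.6, -0.8]
gripper_width: -0.0
```

```bash
python3 - <<'E'
from h import *
np.set_printoptions(precision=4,suppress=True)
where(); arc(-48,16,1.,86,2)
E
```

```text
t 11.75 r 86.1 phi -7.9 hz 2.1 toolx [-0.283  0.024 -0.959] yang -14.7 F [ 0.5  2.3 -1.5]
q [-0.61  0.37  0.54  2.23 -1.    0.32  0.83] w -0.0
[0.0004 0.0017 0.0187] 0.007
[0.0007 0.0017 0.0187] 0.007
[0.0009 0.0018 0.0187] 0.007
[0.0011 0.0018 0.0187] 0.007
[0.0014 0.0018 0.0187] 0.007
[0.0016 0.0019 0.0187] 0.007
[0.0018 0.0019 0.0186] 0.007
[0.002  0.0019 0.0186] 0.007
[0.0022 0.0019 0.0186] 0.007
[0.0025 0.0019 0.0185] 0.007
[0.0027 0.002  0.0185] 0.007
[0.0029 0.002  0.0185] 0.007
[0.0031 0.002  0.0184] 0.007
[0.0033 0.002  0.0184] 0.007
[0.0034 0.002  0.0184] 0.007
[0.0036 0.002  0.0183] 0.007
```

step_arm --deltas '[{"travel": [0.0005,0.0017,0.0187],"dr": [0.006,0,0],"claw": -1},{"travel": [0.0007,0.0017,0.0187],"dr": [0.006,0,0],"claw": -1},{"travel": [0.001,0.0017,0.0187],"dr": [0.006,0,0],"claw": -1},{"travel": [0.001,0.0016,0.0187],"dr": [0.006,0,0],"claw": -1},{"travel": [0.0013,0.0015,0.0187],"dr": [0.006,0,0],"claw": -1},{"travel": [0.0015,0.0015,0.0187],"dr": [0.006,0,0],"claw": -1},{"travel": [0.0017,0.0014,0.0187],"dr": [0.006,0,0],"claw": -1},{"travel": [0.002,0.0014,0.0187],"dr": [0.006,0,0],"claw": -1}]'

```text
clock: 12.55
position: [575.6, 51.8, 230.5]
tcp_rot: [[0.376, 0.903, -0.21], [0.135, -0.277, -0.951], [-0.917, 0.329, -0.227]]
wrist_force: [-0.2, 2.8, -0.4]
gripper_width: 0.4
```

```bash
python3 - <<'E'
from h import *
np.set_printoptions(precision=4,suppress=True)
where(); arc(-48,8,.8,86,2)
E
```

```text
t 12.55 r 86.1 phi -27.9 hz 2.1 toolx [-0.284  0.024 -0.959] yang -32.5 F [ 0.2  2.7 -0.7]
q [-0.57  0.39  0.58  2.23 -1.1   0.36  0.69] w 0.4
[0.0022 0.001  0.0187] 0.0056
[0.0025 0.0009 0.0187] 0.0056
[0.0027 0.0007 0.0186] 0.0056
[0.0029 0.0006 0.0186] 0.0056
[0.0031 0.0004 0.0186] 0.0056
[0.0033 0.0003 0.0185] 0.0056
[0.0034 0.0001 0.0185] 0.0056
[ 0.0036 -0.      0.0185] 0.0056
```

step_arm --deltas '[{"travel": [0.0022,0.001,0.0187],"dr": [0.0056,0,0],"claw": -1},{"travel": [0.0025,0.0009,0.0187],"dr": [0.0056,0,0],"claw": -1},{"travel": [0.0027,0.0007,0.0186],"dr": [0.0056,0,0],"claw": -1},{"travel": [0.003,0.0006,0.0186],"dr": [0.0056,0,0],"claw": -1},{"travel": [0.003,0.0004,0.0186],"dr": [0.0056,0,0],"claw": -1},{"travel": [0.0033,0.0003,0.0185],"dr": [0.0056,0,0],"claw": -1},{"travel": [0.0034,0,0.0185],"dr": [0.0056,0,0],"claw": -1},{"travel": [0.0036,0,0.015],"dr": [0.0056,0,0],"claw": -1}]'

```text
clock: 13.35
position: [569.0, 25.6, 218.7]
tcp_rot: [[0.376, 0.809, -0.452], [0.135, -0.531, -0.837], [-0.917, 0.254, -0.309]]
wrist_force: [0.4, 3.0, 0.4]
gripper_width: -0.0
```

step_arm --deltas '[{"travel": [0,0,-0.015],"dr": [0,0,0],"claw": -1},{"travel": [-0.03,0,-0.01],"dr": [0,0,0],"claw": -1},{"travel": [-0.04,0,-0.01],"dr": [0,0,0],"claw": -1},{"travel": [-0.04,0,0],"dr": [0,0,0],"claw": -1},{"travel": [-0.04,0,0],"dr": [0,0,0],"claw": -1},{"travel": [-0.04,0,0],"dr": [0,0,0],"claw": -1},{"travel": [-0.04,0,0],"dr": [0,0,0],"claw": -1},{"travel": [-0.03,0,0],"dr": [0,0,0],"claw": -1}]'

```text
clock: 14.15
position: [552.7, 23.4, 269.2]
tcp_rot: [[0.377, 0.809, -0.451], [0.133, -0.529, -0.838], [-0.916, 0.256, -0.307]]
wrist_force: [0.7, -0.3, 0.8]
gripper_width: -0.1
```

```bash
python3 - <<'E'
from h import *
np.set_printoptions(precision=4,suppress=True)
where(); arc(31,16,.92,88,50)
cap('side','s8.png')
a=cv2.imread('pics/s8.png')[100:300,150:350];cv2.imwrite('pics/s8z.png',cv2.resize(a,None,fx=3,fy=3,interpolation=cv2.INTER_CUBIC))
E
```

```text
t 14.15 r 99.1 phi -38.1 hz 51.0 toolx [-0.283  0.022 -0.959] yang -48.7 F [ 0.9 -0.5  0.2]
q [-0.68  0.32  0.77  2.25 -0.98  0.44  0.34] w -0.1
[-0.0044 -0.0113 -0.0353] -0.011
[-0.0036 -0.0114 -0.0351] -0.011
[-0.0029 -0.0115 -0.0349] -0.011
[-0.0021 -0.0116 -0.0346] -0.011
[-0.0013 -0.0116 -0.0344] -0.011
[-0.0005 -0.0117 -0.0341] -0.011
[ 0.0003 -0.0117 -0.0338] -0.011
[ 0.001  -0.0117 -0.0335] -0.011
[ 0.0018 -0.0118 -0.0332] -0.011
[ 0.0025 -0.0118 -0.0329] -0.011
[ 0.0032 -0.0118 -0.0325] -0.011
[ 0.0039 -0.0118 -0.0322] -0.011
[ 0.0046 -0.0119 -0.0318] -0.011
[ 0.0052 -0.0119 -0.0314] -0.011
[ 0.0057 -0.012  -0.031 ] -0.011
[ 0.0063 -0.012  -0.0306] -0.011
```

View pics/s8z.png

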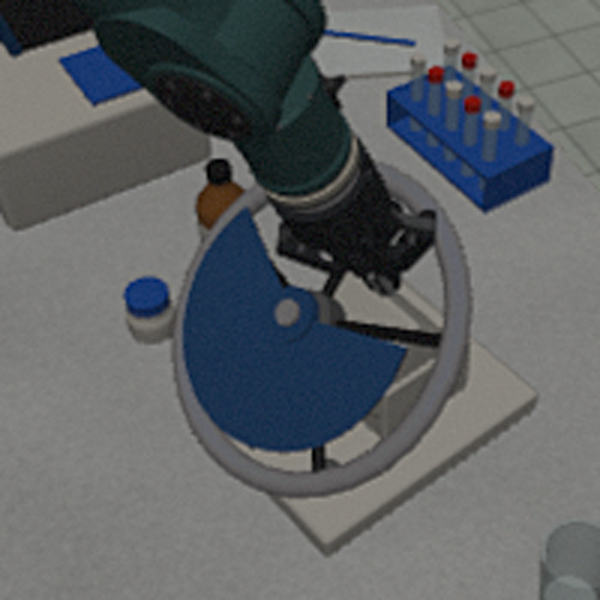

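step_arm --deltas '[{"travel": [-0.0044,-0.011,-0.035],"dr": [-0.011,0,0],"claw": -1},{"travel": [-0.0037,-0.011,-0.035],"dr": [-0.011,0,0],"claw": -1},{"travel": [-0.003,-0.0115,-0.035],"dr": [-0.011,0,0],"claw": -1},{"travel": [-0.002,-0.0116,-0.0346],"dr": [-0.011,0,0],"claw": -1},{"travel": [-0.0013,-0.0116,-0.0344],"dr": [-0.011,0,0],"claw": -1},{"travel": [-0.0005,-0.0117,-0.034],"dr": [-0.011,0,0],"claw": -1},{"travel": [0,-0.0117,-0.034],"dr": [-0.011,0,0],"claw": -1},{"travel": [0.001,-0.0117,-0.0335],"dr": [-0.011,0,0],"claw": -1}]'

```text
clock: 15.0
position: [548.8, 82.4, 278.3]
tcp_rot: [[0.376, 0.925, 0.049], [0.136, -0.002, -0.991], [-0.917, 0.379, -0.126]]
wrist_force: [0.7, 0.5, -0.4]
gripper_width: 0.4
```

step_arm --deltas '[{"travel": [0.0018,-0.0118,-0.033],"dr": [-0.011,0,0],"claw": -1},{"travel": [0.0025,-0.0118,-0.033],"dr": [-0.011,0,0],"claw": -1},{"travel": [0.003,-0.0118,-0.0325],"dr": [-0.011,0,0],"claw": -1},{"travel": [0.004,-0.0118,-0.032],"dr": [-0.011,0,0],"claw": -1},{"travel": [0.0046,-0.012,-0.032],"dr": [-0.011,0,0],"claw": -1},{"travel": [0.005,-0.012,-0.0314],"dr": [-0.011,0,0],"claw": -1},{"travel": [0.0057,-0.012,-0.031],"dr": [-0.011,0,0],"claw": -1},{"travel": [0.006,-0.012,-0.0306],"dr": [-0.011,0,0],"claw": -1}]'

```text
clock: 15.8
position: [521.2, 127.6, 266.6]
tcp_rot: [[0.376, 0.761, 0.528], [0.136, 0.518, -0.844], [-0.917, 0.389, 0.091]]
wrist_force: [-0.2, -0.4, 0.2]
gripper_width: -0.3
```

```bash
python3 - <<'E'
from h import *
np.set_printoptions(precision=4,suppress=True)
where(); arc(31,8,0,86,2)
cap('side','s9.png');cap('top','t9.png')
a=cv2.imread('pics/s9.png')[100:300,150:350];cv2.imwrite('pics/s9z.png',cv2.resize(a,None,fx=3,fy=3,interpolation=cv2.INTER_CUBIC))
a=cv2.imread('pics/t9.png')[150:310,180:340];cv2.imwrite('pics/t9z.png',cv2.resize(a,None,fx=3,fy=3,interpolation=cv2.INTER_CUBIC))
E
```

```text
t 15.8 r 89.4 phi 32.3 hz 49.6 toolx [-0.283  0.025 -0.959] yang 17.1 F [-0.2 -0.3  0.4]
q [-0.78  0.25  0.56  2.29 -0.64  0.28  0.9 ] w -0.3
[0.0288 0.0062 0.0049] 0.0
[0.0288 0.0062 0.0049] 0.0
[0.0288 0.0062 0.0048] 0.0
[0.0288 0.0062 0.0048] 0.0
[0.0288 0.0062 0.0048] 0.0
[0.0288 0.0062 0.0048] 0.0
[0.0288 0.0062 0.0048] 0.0
[0.0288 0.0062 0.0048] 0.0
```

View pics/s9z.png

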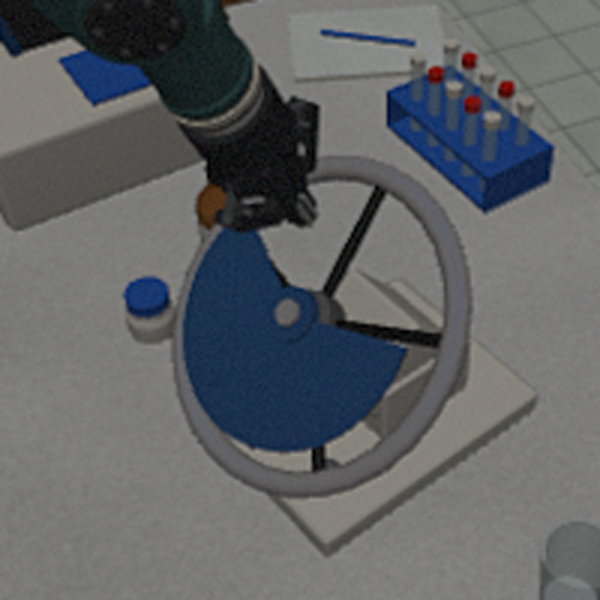

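View pics/t9z.png

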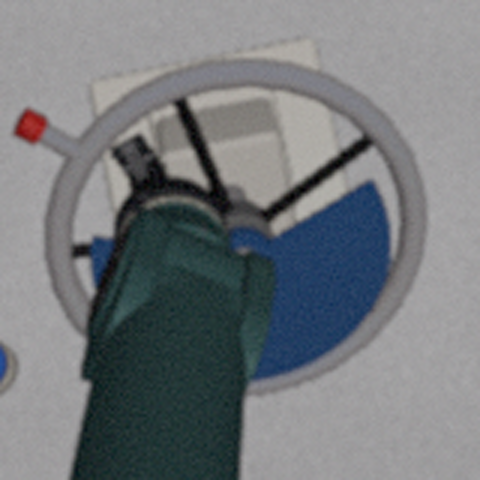

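step_arm --deltas '[{"travel": [0.029,0.006,0.005],"dr": [-0.004,0,0],"claw": -1},{"travel": [0.029,0.006,0.005],"dr": [-0.004,0,0],"claw": -1},{"travel": [0.029,0.006,0.005],"dr": [-0.004,0,0],"claw": -1},{"travel": [0.029,0.006,0.005],"dr": [-0.004,0,0],"claw": -1},{"travel": [0.029,0.006,0.004],"dr": [-0.004,0,0],"claw": -1},{"travel": [0.029,0.006,0.004],"dr": [-0.004,0,0],"claw": -1},{"travel": [0.029,0.006,0.004],"dr": [-0.004,0,0],"claw": -1},{"travel": [0.029,0.006,0.004],"dr": [-0.004,0,0],"claw": -1}]'

```text
clock: 16.7
position: [550.5, 132.8, 228.5]
tcp_rot: [[0.377, 0.644, 0.666], [0.135, 0.673, -0.728], [-0.916, 0.364, 0.166]]
wrist_force: [-0.9, -0.1, -0.4]
gripper_width: 0.0
```

```bash
python3 - <<'E'
from h import *
np.set_printoptions(precision=4,suppress=True)
where(); arc(-16,20,1,86,2)
print(ang('s9',437,342),ang('s9',382,188),ang('s9',318,468))
print([ang('t9',u,v,180,150,3) for u,v in ((181,99),(370,142),(20,118))])
E
```

```text
t 16.7 r 86.1 phi 31.1 hz 1.5 toolx [-0.283  0.024 -0.959] yang 28.6 F [-1.   0.2  0.3]
q [-0.56  0.34  0.32  2.26 -0.72  0.19  1.18] w 0.0
[-0.003   0.0003  0.0174] 0.0065
[-0.0028  0.0003  0.0175] 0.0065
[-0.0026  0.0004  0.0175] 0.0065
[-0.0025  0.0004  0.0175] 0.0065
[-0.0023  0.0004  0.0175] 0.0065
[-0.0021  0.0004  0.0176] 0.0065
[-0.0019  0.0004  0.0176] 0.0065
[-0.0017  0.0005  0.0176] 0.0065
[-0.0015  0.0005  0.0176] 0.0065
[-0.0013  0.0005  0.0176] 0.0065
[-0.0011  0.0005  0.0176] 0.0065
[-0.0009  0.0006  0.0177] 0.0065
[-0.0007  0.0006  0.0177] 0.0065
[-0.0005  0.0006  0.0177] 0.0065
[-0.0003  0.0007  0.0177] 0.0065
[-0.0001  0.0007  0.0177] 0.0065
[0.0001 0.0007 0.0177] 0.0065
[0.0003 0.0007 0.0177] 0.0065
[0.0005 0.0008 0.0177] 0.0065
[0.0007 0.0008 0.0176] 0.0065
(np.float64(124.9), np.float64(-61.95)) (np.float64(130.6), np.float64(9.93)) (np.float64(126.1), np.float64(-133.55))
[(np.float64(128.2), np.float64(10.13)), (np.float64(127.1), np.float64(-62.22)), (np.float64(196.6), np.float64(45.92))]
```

step_arm --deltas '[{"travel": [-0.003,0.0003,0.0175],"dr": [0.0065,0,0],"claw": -1},{"travel": [-0.0028,0.0003,0.0175],"dr": [0.0065,0,0],"claw": -1},{"travel": [-0.0026,0.0004,0.0175],"dr": [0.0065,0,0],"claw": -1},{"travel": [-0.0025,0.0004,0.0175],"dr": [0.0065,0,0],"claw": -1},{"travel": [-0.0023,0.0004,0.0175],"dr": [0.0065,0,0],"claw": -1},{"travel": [-0.002,0.0004,0.0175],"dr": [0.0065,0,0],"claw": -1},{"travel": [-0.002,0.0004,0.0175],"dr": [0.0065,0,0],"claw": -1},{"travel": [-0.0017,0.0005,0.0175],"dr": [0.0065,0,0],"claw": -1}]'

```text
clock: 17.5
position: [564.7, 109.7, 235.5]
tcp_rot: [[0.376, 0.826, 0.42], [0.136, 0.4, -0.907], [-0.917, 0.398, 0.038]]
wrist_force: [-0.4, 3.3, -1.3]
gripper_width: -0.1
```

step_arm --deltas '[{"travel": [-0.0015,0.0005,0.0175],"dr": [0.0065,0,0],"claw": -1},{"travel": [-0.0013,0.0005,0.0175],"dr": [0.0065,0,0],"claw": -1},{"travel": [-0.001,0.0005,0.0175],"dr": [0.0065,0,0],"claw": -1},{"travel": [-0.0009,0.0006,0.0175],"dr": [0.0065,0,0],"claw": -1},{"travel": [-0.0007,0.0006,0.0175],"dr": [0.0065,0,0],"claw": -1},{"travel": [-0.0005,0.0006,0.0175],"dr": [0.0065,0,0],"claw": -1},{"travel": [-0.0003,0.0007,0.0175],"dr": [0.0065,0,0],"claw": -1},{"travel": [0,0.0007,0.0175],"dr": [0.0065,0,0],"claw": -1}]'

```text
clock: 18.3
position: [573.6, 82.8, 236.6]
tcp_rot: [[0.376, 0.917, 0.132], [0.135, 0.087, -0.987], [-0.917, 0.389, -0.091]]
wrist_force: [-0.6, 3.0, -1.4]
gripper_width: 0.2
```

```bash
cat >> h.py <<'E'
def zoom(n,tag):
    cap(n,tag+'.png'); a=cv2.imread('pics/'+tag+'.png'); a=a[100:300,150:350] if n=='side' else a[110:310,160:360]
    cv2.imwrite('pics/'+tag+'z.png',cv2.resize(a,None,fx=3,fy=3,interpolation=cv2.INTER_CUBIC))
E
python3 - <<'E'
from h import *
np.set_printoptions(precision=4,suppress=True)
where(); arc(-18,8,1,86,2)
zoom('side','s10');zoom('top','t10')
E
```

```text
t 18.3 r 85.7 phi -6.7 hz 2.4 toolx [-0.283  0.024 -0.959] yang -10.5 F [-0.7  3.  -1.3]
q [-0.56  0.36  0.47  2.23 -0.93  0.3   0.82] w 0.2
[0.0003 0.0008 0.0106] 0.0039
[0.0004 0.0008 0.0106] 0.0039
[0.0005 0.0008 0.0106] 0.0039
[0.0006 0.0008 0.0106] 0.0039
[0.0006 0.0008 0.0106] 0.0039
[0.0007 0.0008 0.0106] 0.0039
[0.0008 0.0008 0.0106] 0.0039
[0.0009 0.0008 0.0106] 0.0039
```

View pics/s10z.png

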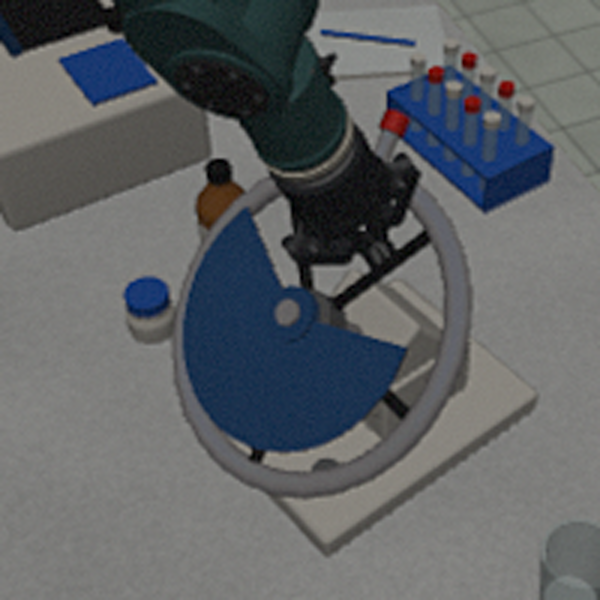

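View pics/t10z.png

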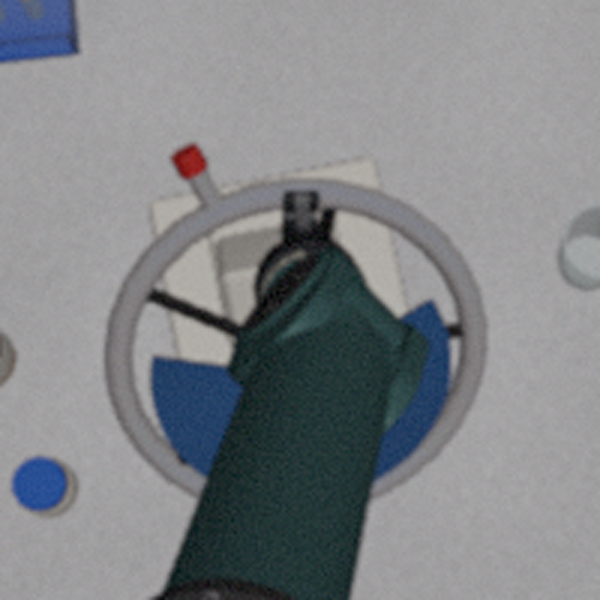

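```bash
cat >> h.py <<'E'
def red(f):
    d=load(f); im=d['image'].astype(int); m=((im[...,0]>90)&(im[...,0]>2*im[...,1])&(im[...,0]>2*im[...,2])).astype(np.uint8)
    h,R=frame(*np.load('pose.npy')[:3]); n,_,st,c=cv2.connectedComponentsWithStats(m)
    for i in range(1,n):
        q=R.T@(ray_plane(d,c[i],h,R[:,2])-h); r=np.hypot(q[0],q[1])
        if 165<r<205: print(f,'red',st[i,4],c[i].round(1),'r',r.round(1),'ang',np.degrees(np.arctan2(q[1],q[0])).round(2))
E
python3 - <<'E'
from h import *
for f in ('s10','t10','side0','top0','t9'): red(f)
print(ang('s10',427,237),ang('s10',403,410),ang('t10',152,294,160,110),ang('t10',458,331,160,110))
E
```

```text
s10 red 46 [280.9 140. ] r 188.2 ang 16.64
t10 red 74 [222.8 163.5] r 186.2 ang 15.76
side0 red 33 [198.5 237.4] r 189.8 ang 152.07
top0 red 38 [237.1 293.1] r 190.1 ang 152.87
t9 red 67 [190.  191.7] r 186.5 ang 46.39
(np.float64(127.5), np.float64(-19.92)) (np.float64(122.7), np.float64(-90.69)) (np.float64(127.8), np.float64(51.42)) (np.float64(126.5), np.float64(-92.69))
```

step_arm --deltas '[{"travel": [0.0003,0.0008,0.013],"dr": [0.0045,0,0],"claw": -1},{"travel": [0.0004,0.0008,0.013],"dr": [0.0045,0,0],"claw": -1},{"travel": [0.0005,0.0008,0.013],"dr": [0.0045,0,0],"claw": -1},{"travel": [0.0006,0.0008,0.012],"dr": [0.0045,0,0],"claw": -1},{"travel": [0.0006,0.0008,0.012],"dr": [0.004,0,0],"claw": -1},{"travel": [0.0007,0.0008,0.01],"dr": [0.004,0,0],"claw": -1},{"travel": [0.0008,0.0008,0.008],"dr": [0.003,0,0],"claw": -1},{"travel": [0.0009,0.0008,0.005],"dr": [0.002,0,0],"claw": -1}]'

```text
clock: 19.2
position: [575.7, 66.0, 233.8]
tcp_rot: [[0.376, 0.926, -0.046], [0.135, -0.104, -0.985], [-0.917, 0.364, -0.164]]
wrist_force: [-0.8, 2.9, -1.3]
gripper_width: 0.0
```

```bash
python3 - <<'E'
from h import *
np.set_printoptions(precision=4,suppress=True)
where()
zoom('side','s11');zoom('top','t11');red('s11');red('t11')
E
```

```text
t 19.2 r 85.6 phi -18.2 hz 2.0 toolx [-0.284  0.024 -0.958] yang -21.9 F [-0.8  3.  -1. ]
q [-0.54  0.37  0.5   2.23 -0.99  0.32  0.73] w 0.0
s11 red 46 [292.  145.1] r 187.1 ang 4.92
t11 red 77 [238.2 157.8] r 186.0 ang 4.68
```

View pics/s11z.png

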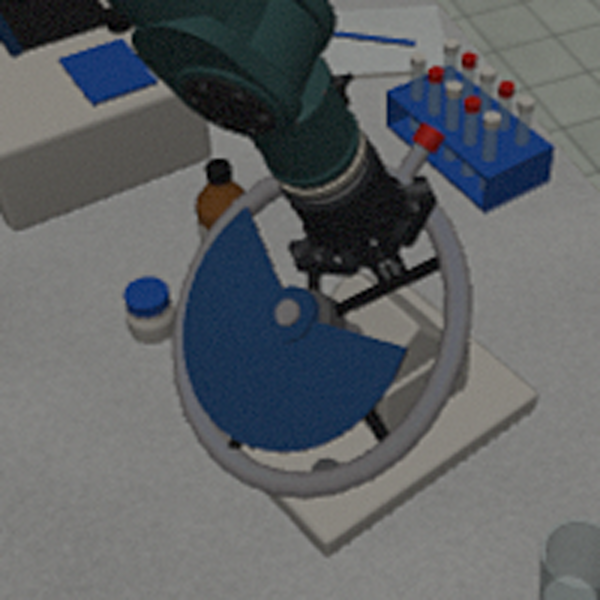

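View pics/t11z.png

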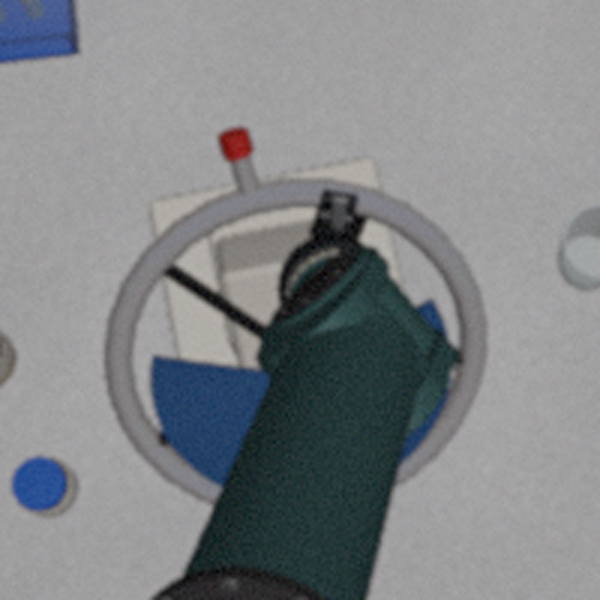

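step_arm --deltas '[{"travel": [0.0002,0.0002,0.005],"dr": [0.0015,0,0],"claw": -1},{"travel": [0.0002,0.0002,0.005],"dr": [0.0015,0,0],"claw": -1},{"travel": [0.0002,0.0002,0.005],"dr": [0.0015,0,0],"claw": -1},{"travel": [0.0002,0.0002,0.005],"dr": [0.0015,0,0],"claw": -1},{"travel": [0.0002,0.0002,0.004],"dr": [0.001,0,0],"claw": -1},{"travel": [0.0002,0.0002,0.003],"dr": [0.001,0,0],"claw": -1},{"travel": [0.0002,0.0002,0.002],"dr": [0.001,0,0],"claw": -1},{"travel": [0,0,0],"dr": [0,0,0],"claw": -1}]'

```text
clock: 20.1
position: [576.0, 60.3, 232.9]
tcp_rot: [[0.376, 0.921, -0.097], [0.135, -0.158, -0.978], [-0.917, 0.355, -0.184]]
wrist_force: [-0.0, 2.7, -1.6]
gripper_width: 0.0
```

```bash
python3 - <<'E'
from h import *
np.set_printoptions(precision=4,suppress=True)
where()
zoom('side','s12');zoom('top','t12');red('s12');red('t12')
E
```

```text
t 20.1 r 86.0 phi -22.0 hz 2.1 toolx [-0.283  0.024 -0.959] yang -25.2 F [-0.4  2.6 -1.7]
q [-0.53  0.37  0.5   2.23 -1.02  0.32  0.7 ] w 0.0
s12 red 47 [295.3 147.4] r 186.7 ang 1.12
t12 red 80 [243.5 156.5] r 185.9 ang 1.02
```

View pics/t12z.png

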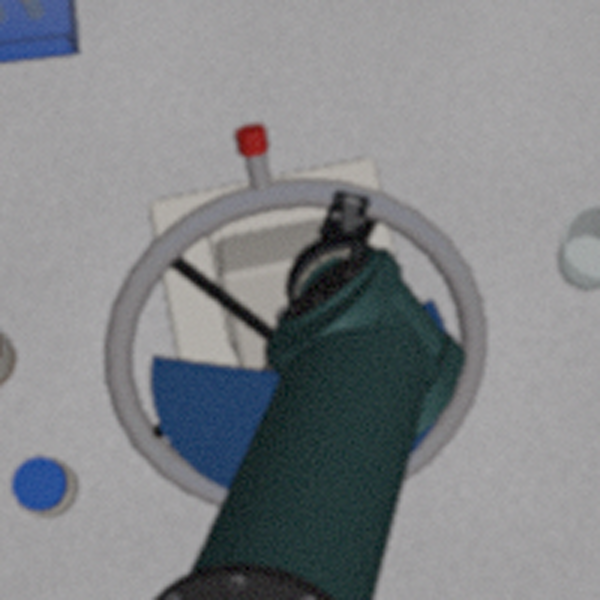

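View pics/s12z.png

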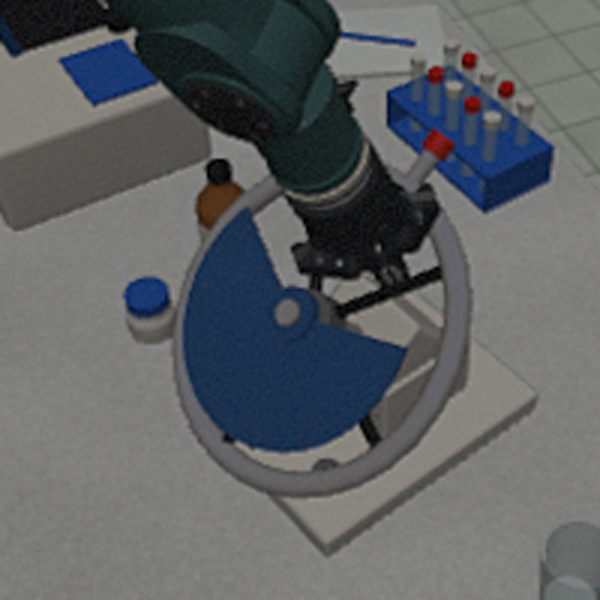

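step_arm --deltas '[{"travel": [0,0,0.002],"dr": [0.0005,0,0],"claw": -1},{"travel": [0,0,0.002],"dr": [0.0005,0,0],"claw": -1},{"travel": [0,0,0.002],"dr": [0.0005,0,0],"claw": -1},{"travel": [0,0,0.0015],"dr": [0.0005,0,0],"claw": -1},{"travel": [0,0,0],"dr": [0,0,0],"claw": -1},{"travel": [0,0,0],"dr": [0,0,0],"claw": -1},{"travel": [0,0,0],"dr": [0,0,0],"claw": -1},{"travel": [0,0,0],"dr": [0,0,0],"claw": -1}]'

```text
clock: 21.0
position: [575.9, 58.9, 232.7]
tcp_rot: [[0.376, 0.92, -0.108], [0.135, -0.17, -0.976], [-0.917, 0.353, -0.188]]
wrist_force: [1.7, 2.6, -1.3]
gripper_width: 0.0
```

step_arm --deltas '[{"travel": [0,0,-0.005],"dr": [0,0,0],"claw": -1},{"travel": [0,0,-0.01],"dr": [0,0,0],"claw": -1},{"travel": [0,0,-0.02],"dr": [0,0,0],"claw": -1},{"travel": [-0.02,0,0],"dr": [0,0,0],"claw": -1},{"travel": [-0.04,0,0],"dr": [0,0,0],"claw": -1},{"travel": [-0.05,0,0],"dr": [0,0,0],"claw": -1},{"travel": [-0.07,0,0],"dr": [0,0,0],"claw": -1},{"travel": [-0.07,0,0],"dr": [0,0,0],"claw": -1}]'

```text
clock: 21.8
position: [557.4, 58.6, 280.3]
tcp_rot: [[0.376, 0.92, -0.109], [0.135, -0.171, -0.976], [-0.917, 0.352, -0.188]]
wrist_force: [-0.4, 0.1, -0.9]
gripper_width: 0.1
```

```bash
python3 - <<'E'
from h import *
np.set_printoptions(precision=4,suppress=True)
where()
zoom('side','s13');zoom('top','t13');red('s13');red('t13')
E
```

```text
t 21.8 r 100.3 phi -16.6 hz 50.2 toolx [-0.284  0.024 -0.959] yang -26.0 F [-0.8  0.2 -0.5]
q [-0.7   0.29  0.69  2.22 -0.81  0.41  0.5 ] w 0.1
s13 red 47 [296.1 148. ] r 186.7 ang 0.26
t13 red 78 [244.9 156.2] r 186.0 ang 0.07
```

View pics/t13z.png

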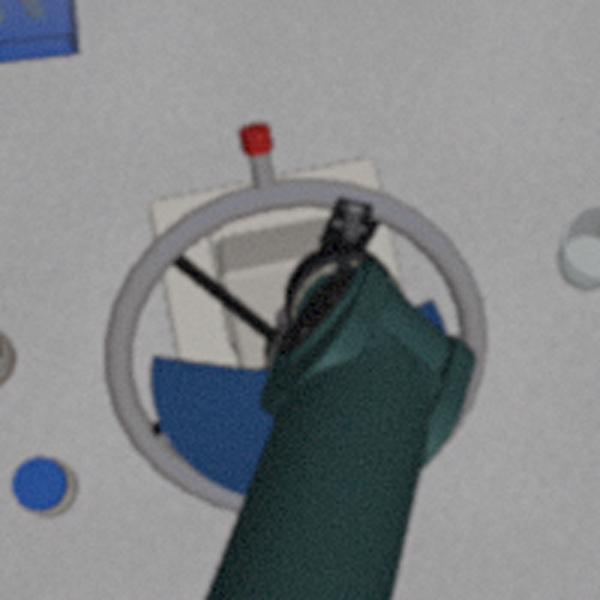

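View pics/s13z.png

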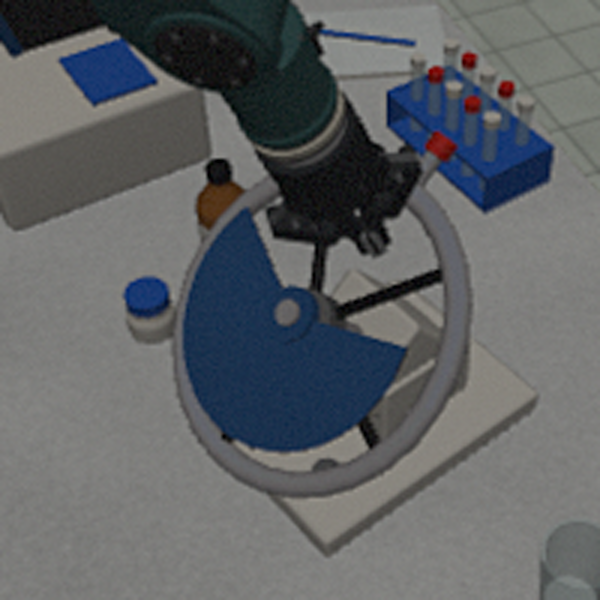

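step_arm --deltas '[{"travel": [-0.07,0,0],"dr": [0,0,0],"claw": -1},{"travel": [-0.08,0,0],"dr": [0,0,0],"claw": -1},{"travel": [-0.08,0,0],"dr": [0,0,0],"claw": -1},{"travel": [-0.08,0,0],"dr": [0,0,0],"claw": -1},{"travel": [-0.08,0,0],"dr": [0,0,0],"claw": -1},{"travel": [-0.08,0,0],"dr": [0,0,0],"claw": -1},{"travel": [-0.05,0,0],"dr": [0,0,0],"claw": -1},{"travel": [0,0,0],"dr": [0,0,0],"claw": -1}]'

```text
clock: 22.7
position: [518.9, 45.0, 376.1]
tcp_rot: [[0.378, 0.92, -0.107], [0.137, -0.17, -0.976], [-0.916, 0.354, -0.191]]
wrist_force: [0.2, -0.1, -0.4]
gripper_width: 0.1
```

```bash
python3 - <<'E'
from h import *
where()
zoom('side','s14');zoom('top','t14');red('s14');red('t14'); print(abs(get_state()['qvel']).max())
E
```

```text
t 22.7 r 130.2 phi -13.7 hz 149.8 toolx [-0.281  0.026 -0.959] yang -25.9 F [-0.1 -0.1 -0.4]
q [-1.06  0.06  1.    2.18 -0.3   0.55  0.01] w 0.1
s14 red 47 [296.1 148. ] r 186.7 ang 0.26
t14 red 79 [245.  156.2] r 185.8 ang -0.0
0.017110929192242465
```

View pics/s14.png

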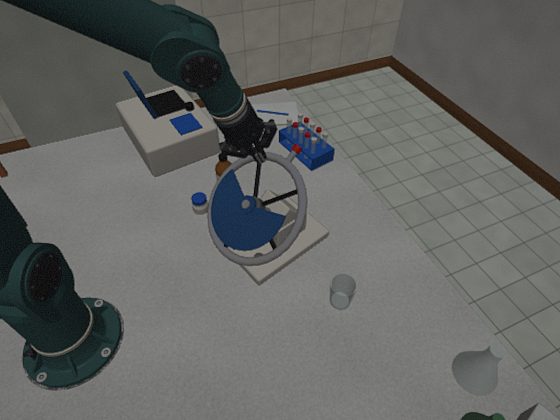

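View pics/t14z.png

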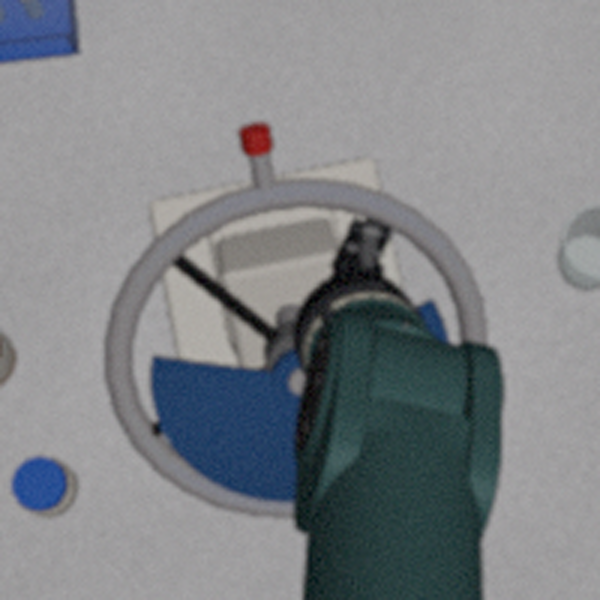

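The red cap sits at (296,148) in the side view and (245,156) in the top view. That puts the stem within 0.3° of straight up. The hand is clear, and the bottle, beaker and jar are where they were.

```bash
python3 -c "
from h import *
print(job.finish_job())"
```

```text
the job is handed in; nothing more can be done
None
```

The stem now points straight up, and I handed the job in at about 23 s of the 54 s allowed.

- **What I did:** I turned the wheel about 153° clockwise, as seen from the face. It took three gentle pushes with the closed fingertips through the window, each on a different black spoke. Then I withdrew the hand until the grasp point was about 150 mm in front of the wheel's plane.
- **Final angle:** the red cap measured 0.26° from straight up in the side view and 0.0° in the top view. It stayed the same as I withdrew the hand further. The hub position and yaw came from clicked image points, so the true error could be about 1°; early on, cap and spoke readings differed by about that much.
- **Forces:** the wrist force read about 4 N at most after each move, and was back to noise level at the end.
- **Bystanders:** the bottle, beaker and jar look unmoved in the last pictures.
- **What differed from plan:** the arm came close to its joint limits, so the tool leaned about 17° off the wheel's axis instead of pointing straight along it. I saw no unwanted contact from this.

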